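# Tidy the shot and show the small plate to the camera

## Task

I am photographing the smaller of the two steel mini plates for a sale listing. First push the grey basket gently and fully home into the white shelf unit, so that it is out of the picture; then lift the smaller plate out of its wooden stand and hold it up in the air in front of the camera, 15 cm from the lens, centred on the line of sight and with its flat face square to the lens (the camera looks down at a slant). Finish while still holding it there, and do not touch the camera or disturb the other things, the basket's contents included.

Things in the scene. Friction and masses are not known exactly. Their poses are not given: they have to be found in the camera images.
- shelf: White plastic shelf unit, fixed: 230 deep (x) by 212 wide (y) by 102 high, a 12 thick top board on 8 thick side and back walls, no floor board, open at the front, which is its -x side. Origin: centre of its footprint, on the worktop. Its +x axis is the direction in which the basket is pushed home; the basket has 3 mm of play on each side.
- basket: Grey plastic basket, loose, 220 long (x) by 190 wide (y) by 75 high, walls 4 thick, standing on the worktop partly inside the shelf unit, 60 to 110 mm out. Origin: centre of its underside. Its axes lie along the shelf's. Fully home, its back touches the shelf's back wall, its front wall is about flush with the shelf's front edges and its origin lies at x = -3 mm, y = 0 in the shelf's frame. With its load it weighs 0.4 to 0.7 kg and slides with some 2 to 7 N.
- pull_bar (a point): Middle of the basket's horizontal pull bar: an 11 thick, 100 long round bar along the basket's y, 35 mm in front of the basket's front wall (which is its -x end) and 58 mm above the worktop. Push on it, or pinch it from above.
- tin: Small aluminium tin, 54 across and 55 high, standing in the basket (load). Origin: centre of its underside.
- wood_block: Wooden block 100 x 50 x 35 high, lying in the basket (load). Origin: centre of its underside.
- stand: Plywood plate stand, fixed: base 110 (x) by 160 (y) by 8 thick, with two slots that run along x, at y = -40 and +40 mm; each slot lies between two cheeks 6 thick, 90 long and 30 high, 12 apart. Origin: centre of its underside.
- small_plate: The smaller steel mini plate: a flat disc 80 in diameter, 10 thick, about 0.35 kg, with a flush black cap in the middle of both faces. It stands on its rim in one of the stand's two slots (either one), its top 88 mm above the worktop. Origin: the disc's centre. Its y axis is the disc's axis, square to the faces, and level at the start.
- large_plate: The larger steel mini plate: the same but 110 in diameter and 10 thick, in the stand's other slot, its top 118 mm above the worktop. To be left in place. Origin: the disc's centre; y is its axis.
- tripod: Small black tripod, fixed, feet 65 mm from its column, carrying the camera. Origin: on the worktop under the column. Its x axis is the horizontal heading in which the camera looks.
- camera: Compact black camera on the tripod, fixed: body 108 wide, 66 high and 34 deep, with a lens barrel 52 across standing 33 out of it. Origin: centre of the lens front, 250 mm above the worktop and 50 mm ahead of the tripod's column. Its x axis is the line of sight, pointing out of the lens and 25 degrees below the horizontal; y is level; z points up and forward.
- view_spot (a point): The point in the air 150 mm from the lens front along the line of sight (187 mm above the worktop), where the centre of the plate is to be. Its axes are the camera's.
- dish: White ceramic dish, 120 across and 40 high, loose, holding the ball. Origin: centre of its underside.
- ball: Wooden massage ball, 44 across, lying in the dish. Origin: its centre.
- kettlebell: Orange kettlebell, 4 kg, 126 across and 175 high, on the worktop at the far side. Origin: centre of its underside.
- bottle: Aluminium bottle, 66 across and 170 high, standing. Origin: centre of its underside.
- brush: Flat brush with a wooden handle, 180 long, lying on top of the shelf unit, towards its back.

How it is judged:
By the outcome, as a careful person would: the job done as asked, in the order asked, and still so for the second after the job is handed in, while the arm keeps its last pose, push and grip.
It also fails if it takes over 72 s, if anything falls off the work surface, if the arm or the gripper's body presses on something with over 40 N, if the wrist force passes 120 N, or if a joint passes its speed limit or range.

## Robot

A 7-joint arm with a two-finger parallel gripper is mounted at the origin on the work surface. World frame = base frame: x ahead of the robot, y to its left, z up, the work surface at z = 0. Lengths are in m, angles in rad, forces in N, time in s.
With the tool pointing down it reaches from about 0.35 to 0.9 m from the base axis. Payload 19.9 kg.
Tool frame: the origin (TCP) lies on the centre line of the jaws, within the pads' length; the fingertips stand 11 mm ahead of it and the grasp point (between the pads) lies 8 mm behind it (r.nose_length is the distance from the TCP to the fingertips, in m); y points along the fingers, x is the direction in which the jaws open and shut, and the axes are right-handed (so a half turn about y gives the same grasp; the last joint's range is limited). The gripper opens to 85 mm and grips with 20 to 120 N. Pads are 22 mm wide; open, the fingers measure 114 mm over their backs; the gripper's body (76 mm by 85 mm) begins 54 mm behind the grasp point. The pads swing forward as they close: fully open they stand 13 mm farther back than shut.
Start: joints at [-1.171, 0.417, -0.01, 1.614, 0.005, 1.111, -0.053], TCP at [0.267, 0.565, 0.212] pointing down, gripper open.
Joint ranges: [-2.81, 2.81], [-0.39, 2.02], [-1.27, 1.25], [0.06, 2.57], [-1.19, 4.33], [0.19, 2], [-2.82, 2.82]. Speed limits (rad/s): [1.89, 1.89, 2.39, 2.39, 3.01, 3.01, 3.01].

## Interface

Orientations are given as a unit quaternion [w, x, y, z].
In Python, from rig import r, eyes, job, spotter gives the robot as it stands. The module is installed in compiled form; this text tells all that it offers.
- The arm moves only by the tool apply_moves, never from a script. Its argument "deltas" is a list of rows, each a list of 3 entries, a list of its own where there are three numbers: the opening, from 0 (shut) to 1 (fully open), then the shift along the tool's x, y, z in m, then the turn about the tool's y in rad. In form: [[jaw, [tx, ty, tz], spin], ...]. A call has exactly 5 rows; each row is the pose to reach, as a shift and turn from the pose commanded when the call began, along the tool's axes at that moment; what a row does not reach only later rows make up. A row lasts 1/8 s, in which the tool goes at most 62.5 mm and 10.7 degrees, less where a joint would pass 70% of its speed; a pose out of reach is approached as far as the arm can. A call with a gripper value outside its range is refused whole. The fingers move at their own pace and stop on an object; "grip_force" is the grip in N (left out, the last holds). Time passes only in rows, so rows that repeat a pose let the fingers close, or fill a call up. It gives the time, the measured TCP pose, the force and the opening at its end, in the units of the state.
- r.get_state(): the state, without advancing time (a new reading comes with each control period).
- eyes.snapshot(name): name is "side" or "top"; returns the picture (400x640x3 uint8, red, green, blue); there is no depth.
- eyes.camera_info(name): a dict with "fx", "fy", "cx", "cy" (pixels), "dist" ([k1, k2, p1, p2, k3] as OpenCV has them; the pictures are not rectified), "camera_from_world" (4x4, takes a point from world to camera coordinates). Camera axes: x right, y down, z forward; pixel columns grow to the right and rows downward; lengths in m; the calibration is good to about 2 mm. A picture is of the moment at which its call begins. camera_info takes no time and is no camera call.
- job.hand_in(): hands the job in, once; it reports no verdict.
Trained networks look in the newest picture that a camera, given by its name, has taken for a name from the list of things; names that differ only in an ending like _2 or _b are one class to them, and where a whole thing is asked for, a point or a joint stands for the part that bears it (a point fixed in the world has none). Each returns a list of dicts, best first, with "confidence" (0 to 1); they miss things now and then, are a little off and sometimes report something else, mostly with a low value. They report only what shows in the picture. A call takes as long as a camera call.
- spotter.boxes_of(query, camera): "position" ([x, y, z] in m, in world coordinates, good to about 4 mm: the middle of the surface that is visible of it).
- spotter.mark_of(query, camera): "position" ([x, y, z] in m, in world coordinates, good to about 4 mm: a listed point, or the origin of a listed thing).
The state is a dict: "time_s": time; "joint_positions": joint angles; "dq": joint speeds; "tau": joint torques, N m; "ee_pos": TCP position; "orientation": TCP orientation; "ft_force": force on the tool from outside, world axes, zero at the start; "torque": the same for the moment, N m; "gripper_width": finger opening in m.
Only numpy, scipy, OpenCV 4.12 (cv2) and the standard library are available. Lean on these libraries where they do the work, as an engineer would, in place of code of your own. Each camera call takes 0.05 s, during which the arm holds its last target.

## Working session

There is one attempt and no reset: what is moved stays moved. The work goes in short steps, Python scripts to look and compute and a tool call to move; the robot and the scene stay as the last step left them, time stands still between calls to the robot, and variables do not carry over. Pictures are saved under pics/ and viewed, and the job is handed in when it is done.

Besides the shell and the picture viewer there is one more tool, called after "Request:" as name([rows], argument=value, ...), one row to a line, values as JSON. apply_moves: Moves the arm, as the interface text tells. Its arguments: {"type":"object","properties":{"deltas":{"type":"array"},"grip_force":{"type":"number"}},"required":["deltas"]}

```bash
mkdir -p pics; ls; python3 - <<'E'
from rig import r, eyes, job, spotter
import cv2
print(r.get_state()); print(r.nose_length)
for n in ("side","top"):
    im=eyes.snapshot(n); cv2.imwrite(f"pics/{n}0.png",im[:,:,::-1]); print(n,eyes.camera_info(n))
    for q in ["shelf","basket","pull_bar","tin","wood_block","stand","small_plate","large_plate","tripod","camera","view_spot","dish","kettlebell","bottle"]:
        for d in spotter.mark_of(q,n)[:2]: print(q,n,[round(float(v),4) for v in d["position"]],round(d["confidence"],2),[k for k in d if k not in("position","confidence")])
print(r.get_state()["time_s"])
E
```

```text
pics
{'time_s': 0.0, 'joint_positions': array([-1.17050331,  0.41798183, -0.01030805,  1.61419313,  0.00468892,
        1.11071774, -0.05300126]), 'dq': array([ 0.00029128, -0.00055994, -0.00081586, -0.000949  ,  0.00014562,
       -0.00035346,  0.00155867]), 'tau': array([ 2.74294398e-03, -8.64426327e+01,  6.80488050e-01, -4.34912610e+01,
        1.92072464e-02,  7.05126644e-03,  3.43263389e-05]), 'ee_pos': array([0.26706579, 0.56463717, 0.2117474 ]), 'orientation': array([-0.59713613,  0.59766692,  0.37793559, -0.37866527]), 'ft_force': array([0.21913583, 0.42444253, 0.00180524]), 'torque': array([ 6.99058111e-03, -2.74872545e-02, -6.60525375e-05]), 'gripper_width': 0.0853884817699982}
0.011
side {'fx': 520.7933445558511, 'fy': 520.7933445558511, 'cx': 323.7209860673409, 'cy': 206.5087410982309, 'dist': array([-0.02778072,  0.        ,  0.        ,  0.        ,  0.        ]), 'camera_from_world': array([[ 0.76628559, -0.64237955,  0.01244627, -0.44520513],
       [-0.41218206, -0.50636167, -0.75743238,  0.37291097],
       [ 0.49286139,  0.57527938, -0.65279498,  1.28119717],
     
[... 1521 characters left out ...]
78 []
pull_bar top [0.5121, 0.231, 0.0542] 0.93 []
pull_bar top [0.5971, 0.3106, 0.0027] 0.64 []
tin top [0.6164, 0.4979, 0.1031] 0.63 []
wood_block top [0.6015, 0.3093, 0.0025] 0.72 []
stand top [0.4854, -0.2828, 0.0006] 0.87 []
small_plate top [0.479, -0.3219, 0.0505] 0.75 []
small_plate top [0.3949, -0.0351, 0.0326] 0.27 []
large_plate top [0.4936, -0.2392, 0.0625] 0.55 []
tripod top [0.695, -0.1386, -0.0014] 0.57 []
camera top [0.671, -0.097, 0.2475] 0.95 []
view_spot top [0.6723, -0.0957, 0.2498] 0.4 []
dish top [0.3963, -0.0318, 0.0036] 0.67 []
kettlebell top [0.7938, 0.1715, -0.0062] 0.83 []
bottle top [0.6239, -0.4617, -0.0009] 0.97 []
bottle top [0.6018, 0.4473, -0.0035] 0.53 []
1.5
```

View pics/side0.png

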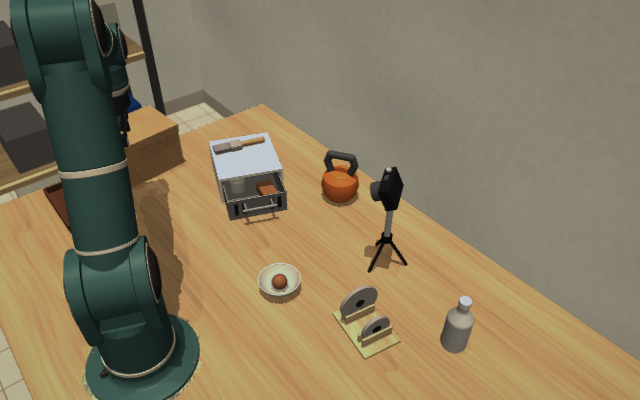

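View pics/top0.png

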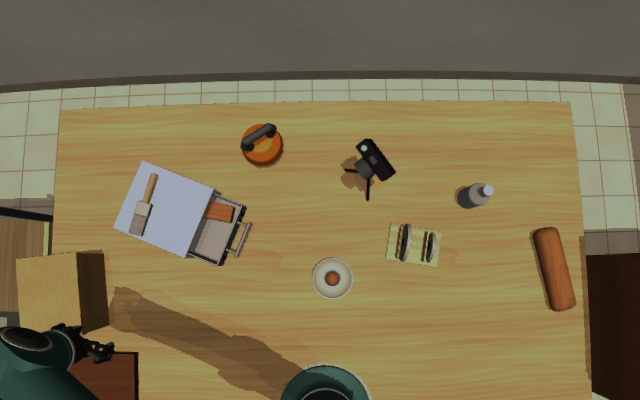

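The side view shows the shelf and basket near (247,180), the plates at (360,300) and (376,325), and the camera at (393,188). The top view agrees, with the small plate at (431,247). The moves only spin about the vertical tool axis, so I'll have to tilt the plate inside the grip. First I'll refine the headings from the pictures.

```bash
python3 - <<'E'
import cv2
t=cv2.imread("pics/top0.png"); s=cv2.imread("pics/side0.png")
a=cv2.resize(t[130:280,100:260],None,fx=4.8,fy=4,interpolation=cv2.INTER_CUBIC); a=cv2.resize(t[130:280,100:260],None,fx=4,fy=4,interpolation=cv2.INTER_CUBIC)
b=cv2.resize(t[120:280,330:510],None,fx=3.7,fy=3.7,interpolation=cv2.INTER_CUBIC)
c=cv2.resize(s[150:370,310:490],None,fx=2.7,fy=2.7,interpolation=cv2.INTER_CUBIC)
for n,i in zip("abc",(a,b,c)): cv2.imwrite(f"pics/crop_{n}.png",i); print(i.shape)
E
```

```text
(600, 640, 3)
(592, 666, 3)
(594, 486, 3)
```

View pics/crop_a.png

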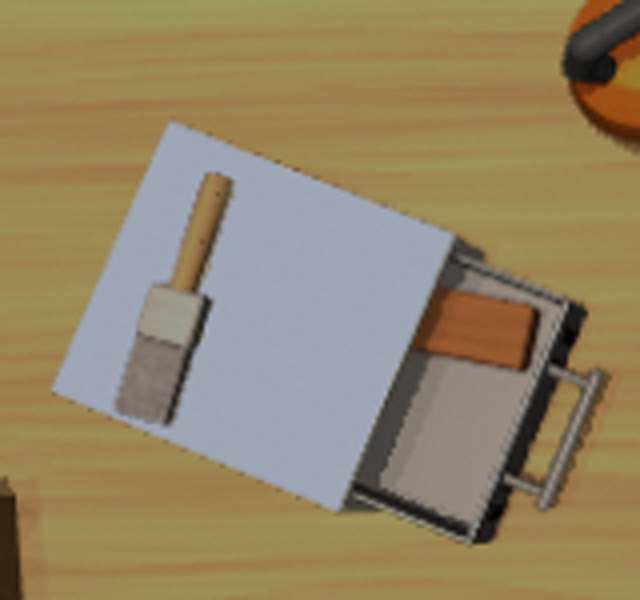

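View pics/crop_b.png

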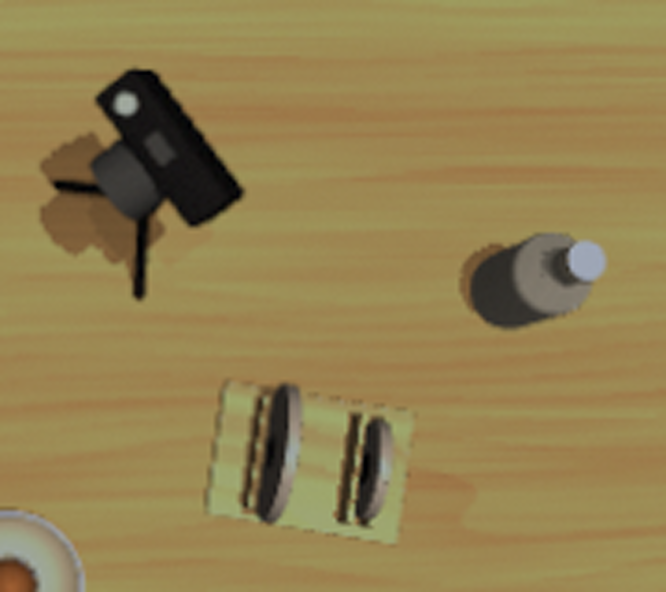

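View pics/crop_c.png

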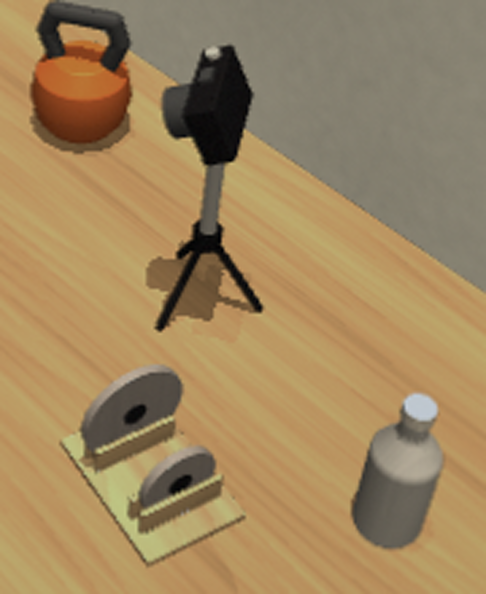

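```bash
cat > h.py <<'E'
import numpy as np, cv2
from scipy.optimize import least_squares, minimize
from scipy.spatial.transform import Rotation as R
def cam(n):
    from rig import eyes
    c=eyes.camera_info(n); K=np.array([[c["fx"],0,c["cx"]],[0,c["fy"],c["cy"]],[0,0,1]]); return K,c["dist"],c["camera_from_world"]
def proj(n,P):
    K,d,T=cam(n); rv,_=cv2.Rodrigues(T[:3,:3]); return cv2.projectPoints(np.asarray(P,float).reshape(-1,1,3),rv,T[:3,3],K,d)[0].reshape(-1,2)
def place(P,p): # x,y,yaw
    c,s=np.cos(p[2]),np.sin(p[2]); P=np.asarray(P,float); return np.c_[c*P[:,0]-s*P[:,1]+p[0],s*P[:,0]+c*P[:,1]+p[1],P[:,2]]
def quat(q): return R.from_quat([q[1],q[2],q[3],q[0]]).as_matrix()
def goto(x,y,z,xyaw=None):
    "shift in tool axes and spin that bring TCP to x,y,z with tool x axis at heading xyaw (mod pi)"
    from rig import r
    s=r.get_state(); M=quat(s["orientation"]); d=M.T@(np.array([x,y,z])-s["ee_pos"])
    h=np.arctan2(M[1,0],M[0,0]); sp=0
    if xyaw is not None: # tool y is down: +spin lowers heading
        sp=-((xyaw-h+np.pi/2)%np.pi-np.pi/2)
    print("pos",s["ee_pos"].round(4),"head",round(np.degrees(h),2),"F",s["ft_force"].round(1),"w",round(s["gripper_width"],4),"t",s["time_s"],"q",s["joint_positions"].round(2)); print(" -> shift",d.round(4),"spin",round(sp,4)); return d,sp
E
python3 - <<'E'
from h import *
def pts(l,f,o): return np.array(l)/f+np.array(o)+(.5/f-.5)
def fit(px,model,p0,n="top"):
    f=least_squares(lambda p:(proj(n,place(model,p))-px).ravel(),p0); print(f.x.round(4),np.degrees(f.x[2]).round(2),"res",np.abs(f.fun).max().round(2)); return f.x
sh=pts([(170,121),(455,236),(342,512),(52,391)],4,(100,130))
fit(sh,[(.115,-.106,.102),(-.115,-.106,.102),(-.115,.106,.102),(.115,.106,.102)],[.605,.45,1.18])
st=pts([(225,379),(414,411),(396,544),(207,515)],3.7,(330,120))
# stand x heading ~ -8deg; image up=+x, right=-y
fit(st,[(.055,.08,.008),(.055,-.08,.008),(-.055,-.08,.008),(-.055,.08,.008)],[.486,-.283,-.17])
# bar ends
b=pts([(598,378),(545,503)],4,(100,130))
f=fit(b,[(0,-.05,.06),(0,.05,.06)],[.514,.229,1.18])
s25,c25=np.sin(np.radians(25)),np.cos(np.radians(25))
def camw(P): P=np.asarray(P,float); return np.c_[P[:,0]*c25+P[:,2]*s25,P[:,1],.25-P[:,0]*s25+P[:,2]*c25]
body=[(x,y,z) for x in(-.033,-.067) for y in(-.054,.054) for z in(-.033,.033)]
a=np.linspace(0,2*np.pi,24,endpoint=False); bar=[(x,.026*np.cos(t),.026*np.sin(t)) for x in(0,-.033) for t in a]
masks={}
for n in("top","side"):
    im=cv2.imread(f"pics/{n}0.png"); g=im.max(2); m=(g<70).astype(np.uint8)
    roi=np.zeros_like(m); 
    if n=="top": roi[130:186,350:400]=1
    else: roi[160:212,365:410]=1
    masks[n]=(m*roi)
from collections import OrderedDict
def ren(n,p,sc=4):
    out=np.zeros((400*sc,640*sc),np.uint8)
    for P in(body,bar):
        q=cv2.convexHull(((proj(n,place(camw(P),p))+.5)*sc-.5).astype(np.float32)); cv2.fillConvexPoly(out,q.round().astype(np.int32),1)
    return cv2.resize(out.astype(np.float32),(640,400),interpolation=cv2.INTER_AREA)
def cost(p,ns=("top","side")):
    c=0
    for n in ns:
        A=ren(n,p); c+=np.abs(A-masks[n]).sum()
    return c
p0=np.array([.670,-.097,np.radians(125)])
for ns in(("top",),("side",),("top","side")):
    best=min((minimize(cost,p0+np.array([0,0,dy]),args=(ns,),method="Nelder-Mead",options=dict(initial_simplex=p0+np.array([0,0,dy])+np.array([[0,0,0],[.006,0,0],[0,.006,0],[0,0,.15]]))) for dy in(-.15,0,.15)),key=lambda o:o.fun)
    print(ns,best.x.round(4),np.degrees(best.x[2]).round(1),best.fun,{n:masks[n].sum() for n in masks})
p=best.x; print("view",p[0]+.15*c25*np.cos(p[2]),p[1]+.15*c25*np.sin(p[2]),.25-.15*s25)
for n in("top","side"):
    im=cv2.imread(f"pics/{n}0.png")
    for P in(body,bar):
        for u in proj(n,place(camw(P),p)): cv2.circle(im,tuple(int(v) for v in u.round()),0,(0,255,0),-1)
    cv2.imwrite(f"pics/ov_{n}.png",cv2.resize(im[100:250,330:430],None,fx=4,fy=4,interpolation=cv2.INTER_NEAREST))
E
```

```text
[0.603  0.4477 1.1769] 67.43 res 0.51
[ 0.4872 -0.2837 -0.1821] -10.43 res 0.5
[0.511  0.2262 1.1626] 66.61 res 0.36
('top',) [ 0.6663 -0.0996  2.1945] 125.7 160.5 {'top': np.uint64(1047), 'side': np.uint64(881)}
('side',) [ 0.6649 -0.0996  2.2267] 127.6 158.9375 {'top': np.uint64(1047), 'side': np.uint64(881)}
('top', 'side') [ 0.6647 -0.1003  2.2204] 127.2 327.0625 {'top': np.uint64(1047), 'side': np.uint64(881)}
view 0.5824460733118852 0.007972498373408674 0.18660726073889508
```

```bash
python3 - <<'E'
import cv2,numpy as np
a=cv2.imread("pics/ov_top.png");b=cv2.imread("pics/ov_side.png"); cv2.imwrite("pics/ov.png",np.hstack([a,b])[:600])
E
```

```text
(no output)
```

View pics/ov.png

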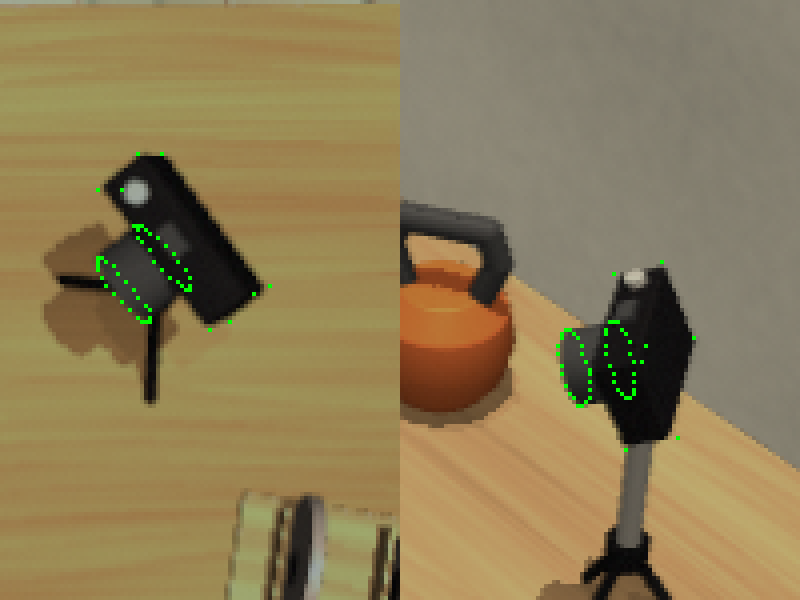

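```bash
python3 - <<'E'
from h import *
a=np.radians(67.4); u=np.array([np.cos(a),np.sin(a)])
sh=np.array([.604,.449]); bar=np.array([.5125,.2285])
d=(bar-sh)@u; lat=(bar-sh)@np.array([-u[1],u[0]]); print("bar in shelf",d,lat,"home bar x",-.003-.145)
p=bar-.045*u; print(p); goto(*p,.15,a+np.pi/2)
E
```

```text
bar in shelf -0.23873087489678432 -0.0002633837806489344 home bar x -0.148
[0.49520671 0.18695554]
pos [0.2672 0.565  0.2124] head 64.68 F [-0.7  0.  -0.1] w 0.0854 t 1.5 q [-1.17  0.42 -0.01  1.61  0.    1.11 -0.05]
 -> shift [-0.2442  0.0624 -0.3677] spin 1.5234
```

The overlay puts the camera at about (0.668,-0.098), heading about 126°. The shelf is at 67.4°, and the bar has 91 mm to go. I'll approach with shut jaws.

Request:
apply_moves([
  [0,[-0.05,0,-0.06],0.18],
  [0,[-0.09,0,-0.12],0.36],
  [0,[-0.13,0,-0.18],0.54],
  [0,[-0.17,0,-0.24],0.72],
  [0,[-0.2,0,-0.3],0.9],
], grip_force=30)

```text
time_s: 2.12
ee_pos: [0.4255, 0.294, 0.2128]
orientation: [0.703, -0.702, -0.079, 0.079]
ft_force: [0.8, 1.3, -0.5]
gripper_width: 0.0001
```

```bash
python3 -c "
from h import *
a=np.radians(67.4); goto(.4952,.187,.12,a+np.pi/2)"
```

```text
pos [0.4255 0.294  0.2128] head 12.8 F [ 0.8  1.3 -0.5] w 0.0001 t 2.125 q [-0.9   0.23  0.27  1.89 -0.07  1.04 -0.37]
 -> shift [ 0.0442  0.0927 -0.1198] spin 0.6178
```

Request:
apply_moves([
  [0,[0.02,0.0,-0.05],0.16],
  [0,[0.04,0.02,-0.1],0.32],
  [0,[0.044,0.05,-0.12],0.48],
  [0,[0.044,0.09,-0.12],0.618],
  [0,[0.044,0.09,-0.12],0.618],
])

```text
time_s: 2.75
ee_pos: [0.4935, 0.1882, 0.1206]
orientation: [-0.693, 0.695, -0.138, 0.135]
ft_force: [0.1, 0.5, 1.2]
gripper_width: -0.0001
```

```bash
python3 -c "
from h import *
a=np.radians(67.4); goto(.4952,.187,.048,a+np.pi/2)"
```

```text
pos [0.4935 0.1882 0.1206] head -22.26 F [0.1 0.5 1.2] w -0.0001 t 2.75 q [-0.77  0.38  0.42  1.95 -0.2   0.86 -0.63]
 -> shift [ 0.0022  0.0726 -0.0002] spin 0.006
```

Request:
apply_moves([
  [0,[0.002,0.03,0],0.006],
  [0,[0.002,0.06,0],0.006],
  [0,[0.002,0.072,0],0.006],
  [0,[0.002,0.072,0.01],0.006],
  [0,[0.002,0.072,0.02],0.006],
])

```text
time_s: 3.38
ee_pos: [0.5054, 0.208, 0.0518]
orientation: [0.694, -0.693, 0.138, -0.139]
ft_force: [-0.3, 0.5, 0.2]
gripper_width: 0.0
```

Request:
apply_moves([
  [0,[0,0,0.004],0],
  [0,[0,0,0.008],0],
  [0,[0,0,0.012],0],
  [0,[0,0,0.016],0],
  [0,[0,0,0.02],0],
])

```text
time_s: 4.0
ee_pos: [0.5121, 0.2252, 0.0504]
orientation: [-0.693, 0.693, -0.139, 0.139]
ft_force: [-0.1, -0.0, 0.2]
gripper_width: -0.0004
```

```bash
python3 - <<'E'
from h import *
from rig import eyes
a=np.radians(67.4); goto(.4952,.187,.048,a+np.pi/2)
cv2.imwrite("pics/p1.png",np.hstack([cv2.resize(eyes.snapshot("top")[130:280,100:260],None,fx=2.5,fy=2.5),cv2.resize(eyes.snapshot("side")[100:250,190:350],None,fx=2.5,fy=2.5)])[:,:,::-1])
E
```

```text
pos [0.5121 0.2252 0.0504] head -22.63 F [-0.1 -0.   0.2] w -0.0004 t 4.0 q [-0.76  0.54  0.37  1.91 -0.28  0.74 -0.63]
 -> shift [-0.0009  0.0024 -0.0418] spin -0.0006
```

View pics/p1.png

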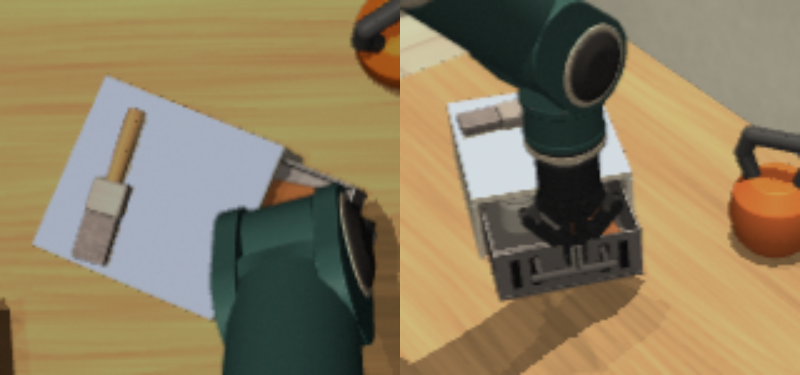

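```bash
python3 - <<'E'
from h import *
from rig import eyes,spotter
im=eyes.snapshot("side"); print(spotter.mark_of("pull_bar","side"),spotter.mark_of("basket","side")[:1])
print(proj("side",[(.5121,.2252,.0394),(.5125,.2285,.058),(.5125,.2285,.0)]))
cv2.imwrite("pics/p2.png",cv2.resize(im[150:230,210:300],None,fx=7,fy=7,interpolation=cv2.INTER_CUBIC)[:,:,::-1])
E
```

```text
[{'position': [0.6041, 0.4539, -0.0001], 'confidence': 0.73}, {'position': [0.5131, 0.2254, 0.0603], 'confidence': 0.66}] [{'position': [0.5691, 0.3627, 0.004], 'confidence': 0.74}]
[[261.10077999 212.21778299]
 [260.20871112 207.15905512]
 [261.42743829 220.87767824]]
```

View pics/p2.png

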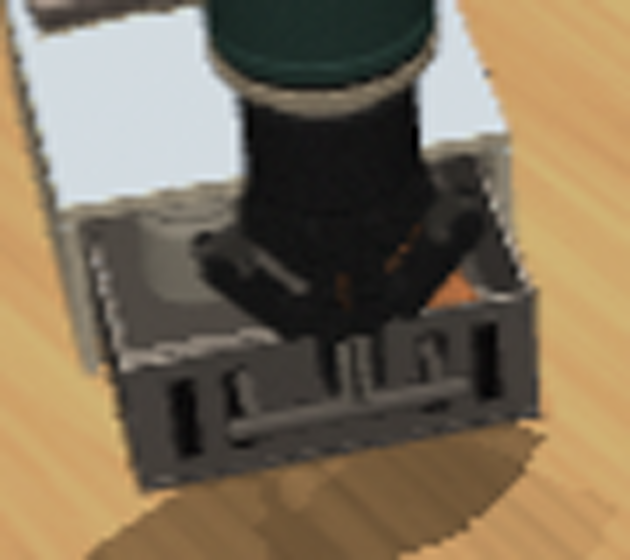

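```bash
python3 - <<'E'
from h import *
from rig import eyes,r
im=eyes.snapshot("side")
big=cv2.resize(im[130:230,215:300],None,fx=6,fy=6,interpolation=cv2.INTER_NEAREST)
def dot(P,c):
    for u in proj("side",P): cv2.circle(big,(int((u[0]-215+.5)*6),int((u[1]-130+.5)*6)),2,c,-1)
p=r.get_state()["ee_pos"]; print(p)
dot([(p[0],p[1],z) for z in np.arange(.0394,.2,.02)],(255,0,0))
a=np.radians(67.4);u=np.array([np.cos(a),np.sin(a),0]);v=np.array([-u[1],u[0],0])
b=np.array([.5125,.2285,.058]); dot([b+t*v for t in np.linspace(-.05,.05,11)],(0,255,0))
dot([p+[0,0,-.011]+u*i*.011+v*j*.0145 for i in(-1,1) for j in(-1,1)],(255,255,0))
cv2.imwrite("pics/p3.png",big[:,:,::-1])
top=eyes.snapshot("top"); cv2.imwrite("pics/p4.png",cv2.resize(top[130:330,90:290],None,fx=3,fy=3)[:,:,::-1])
E
```

```text
[0.51194075 0.22482622 0.05035514]
```

View pics/p3.png

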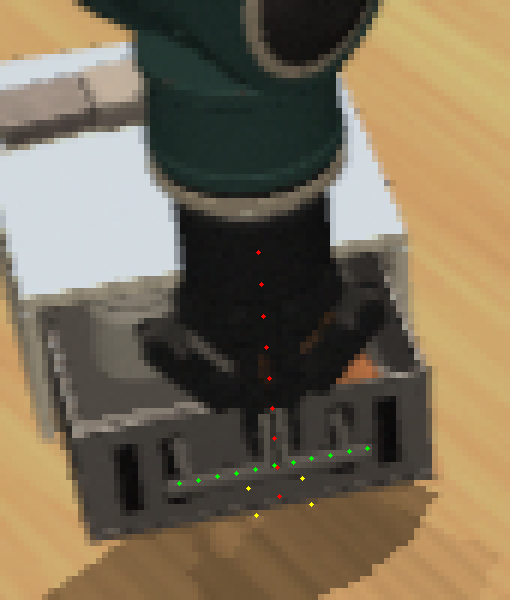

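View pics/p4.png

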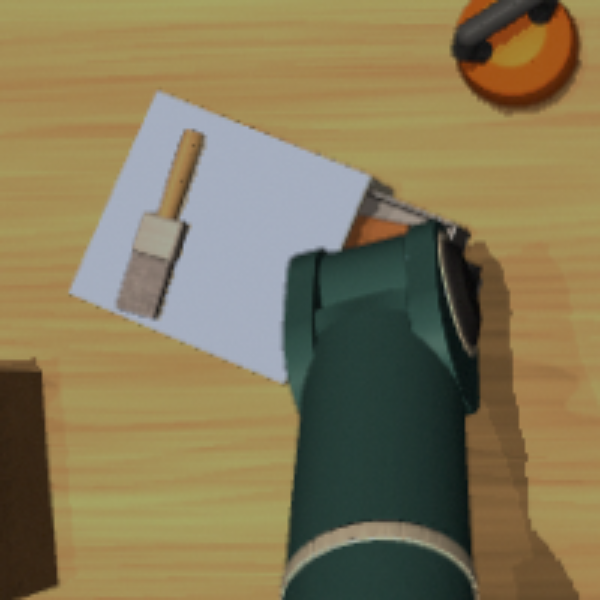

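The pads seem to end at the bar (crop 273,465), about 35 px above where I predicted the fingertips (280,500). No force showed and the basket hasn't moved. I'll back off and check where the fingers really are.

Request:
apply_moves([
  [0,[0,-0.03,0],0],
  [0,[0,-0.05,0],0],
  [0,[0,-0.05,-0.04],0],
  [0,[0,-0.05,-0.09],0],
  [0,[0,-0.05,-0.1],0],
])

```text
time_s: 4.97
ee_pos: [0.4725, 0.13, 0.1006]
orientation: [-0.693, 0.693, -0.14, 0.14]
ft_force: [0.3, -0.5, 0.1]
gripper_width: 0.0001
```

```bash
python3 - <<'E'
from h import *
from rig import eyes,r
im=eyes.snapshot("side"); p=r.get_state()["ee_pos"]; print(p,r.get_state()["ft_force"].round(1))
c=proj("side",[p])[0].astype(int); x0,y0=c[0]-55,c[1]-70
big=cv2.resize(im[y0:y0+100,x0:x0+110],None,fx=6,fy=6,interpolation=cv2.INTER_NEAREST)
def dot(P,cc):
    for u in proj("side",P): cv2.circle(big,(int((u[0]-x0+.5)*6),int((u[1]-y0+.5)*6)),2,cc,-1)
dot([(p[0],p[1],p[2]-.011+z) for z in np.arange(0,.16,.02)],(255,0,0))
a=np.radians(67.4);u=np.array([np.cos(a),np.sin(a),0]);v=np.array([-u[1],u[0],0])
dot([p+[0,0,-.011]+u*i*.011+v*j*.0145 for i in(-1,1) for j in(-1,1)],(255,255,0))
cv2.imwrite("pics/p5.png",big[:,:,::-1])
E
```

```text
[0.47279356 0.13039804 0.10063878] [ 0.8 -1.3  0. ]
```

View pics/p5.png

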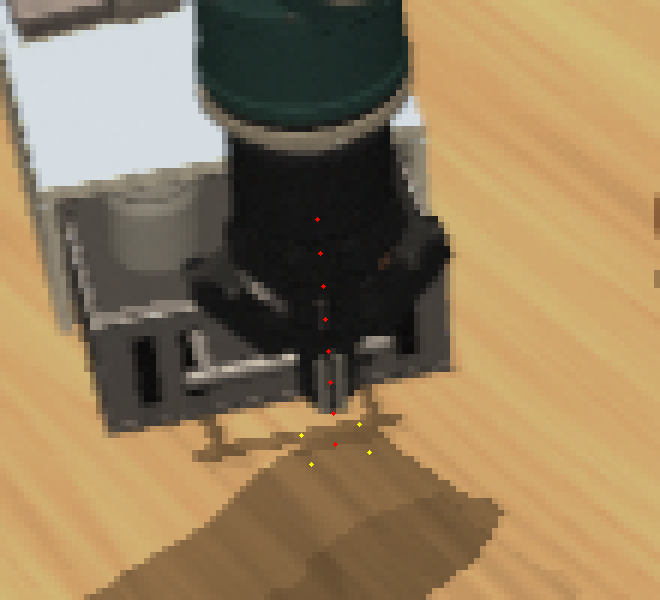

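```bash
python3 - <<'E'
from h import *
p=np.array([.26706,.56464,.21175]); M=quat([-0.59713613,0.59766692,0.37793559,-0.37866527])
outs=[]
for n in("top","side"):
    im=cv2.imread(f"pics/{n}0.png")
    c=proj(n,[p])[0].astype(int); x0,y0=max(c[0]-45,0),max(c[1]-50,0); print(n,c)
    big=cv2.resize(im[y0:y0+75,x0:x0+75],None,fx=5,fy=5,interpolation=cv2.INTER_NEAREST)
    big=cv2.convertScaleAbs(big,alpha=2,beta=20)
    def dot(P,cc):
        for u in proj(n,P): cv2.circle(big,(int((u[0]-x0+.5)*5),int((u[1]-y0+.5)*5)),2,cc,-1)
    dot([p-M[:,1]*t for t in np.arange(-.011,.15,.02)],(0,0,255))
    dot([p+M[:,1]*.011+M[:,0]*i*.0425 for i in(-1,1)],(0,255,255))
    dot([p-M[:,1]*.002+M[:,0]*i*.0425 for i in(-1,1)],(0,255,0))
    outs.append(big)
cv2.imwrite("pics/p6.png",np.hstack(outs))
E
```

```text
top [102 334]
side [128 147]
```

View pics/p6.png

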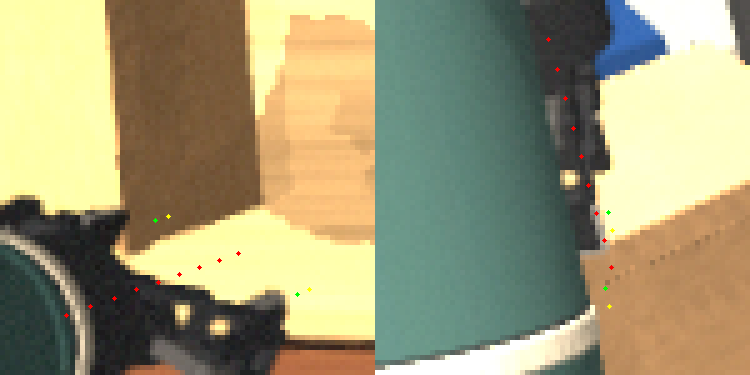

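Both cameras agree that the fingertips, when shut, sit about 20 mm short of the documented position, roughly 10 mm behind the TCP. That's why I passed over the bar. TCP z = 0.026 is safe under either reading, so I'll push at that height.

Request:
apply_moves([
  [0,[0,0.03,0],0],
  [0,[0,0.06,0],0],
  [0,[0,0.075,0.01],0],
  [0,[0,0.075,0.04],0],
  [0,[0,0.075,0.065],0],
])

```text
time_s: 5.65
ee_pos: [0.4994, 0.195, 0.0255]
orientation: [0.694, -0.693, 0.138, -0.139]
ft_force: [0.6, -1.0, 0.3]
gripper_width: -0.0001
```

Request:
apply_moves([
  [0,[0,0,0.003],0],
  [0,[0,0,0.006],0],
  [0,[0,0,0.01],0],
  [0,[0,0,0.014],0],
  [0,[0,0,0.018],0],
])

```text
time_s: 6.28
ee_pos: [0.5056, 0.2094, 0.0255]
orientation: [-0.693, 0.693, -0.139, 0.139]
ft_force: [0.1, -0.3, -0.5]
gripper_width: -0.0
```

Request:
apply_moves([
  [0,[0,0,0.004],0],
  [0,[0,0,0.008],0],
  [0,[0,0,0.012],0],
  [0,[0,0,0.016],0],
  [0,[0,0,0.02],0],
])

```text
time_s: 6.9
ee_pos: [0.5132, 0.228, 0.0254]
orientation: [-0.693, 0.693, -0.139, 0.139]
ft_force: [-2.5, -3.3, 1.7]
gripper_width: -0.0003
```

```bash
python3 - <<'E'
from h import *
from rig import eyes
a=np.radians(67.4); goto(.4952,.187,.048,a+np.pi/2)
cv2.imwrite("pics/p7.png",cv2.resize(eyes.snapshot("side")[120:230,200:310],None,fx=5,fy=5)[:,:,::-1])
E
```

```text
pos [0.5132 0.228  0.0254] head -22.64 F [-2.5 -3.3  1.7] w -0.0003 t 6.9 q [-0.76  0.58  0.36  1.91 -0.31  0.7  -0.61]
 -> shift [-0.0009 -0.0226 -0.0447] spin -0.0006
```

View pics/p7.png

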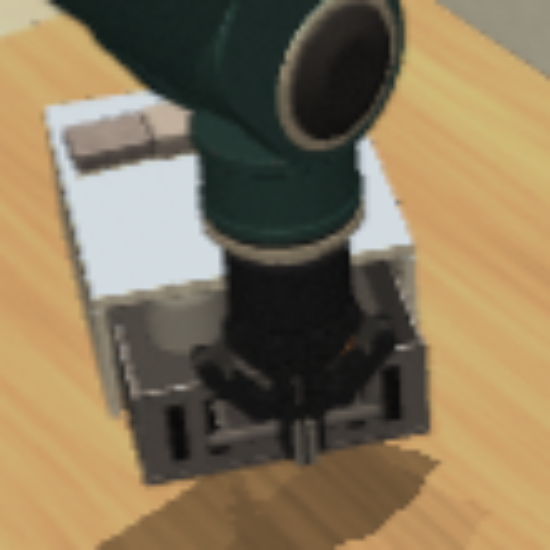

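The fingers now press the front of the bar (crop 305,440) at about 4 N and the basket is sliding.

Request:
apply_moves([
  [0,[0,0,0.004],0],
  [0,[0,0,0.008],0],
  [0,[0,0,0.012],0],
  [0,[0,0,0.016],0],
  [0,[0,0,0.02],0],
])

```text
time_s: 7.58
ee_pos: [0.5209, 0.2465, 0.0254]
orientation: [-0.693, 0.693, -0.139, 0.139]
ft_force: [-1.6, -4.2, 1.1]
gripper_width: -0.0002
```

Request:
apply_moves([
  [0,[0,0,0.004],0],
  [0,[0,0,0.008],0],
  [0,[0,0,0.012],0],
  [0,[0,0,0.016],0],
  [0,[0,0,0.02],0],
])

```text
time_s: 8.2
ee_pos: [0.5286, 0.2649, 0.0254]
orientation: [-0.693, 0.693, -0.139, 0.139]
ft_force: [-1.0, -4.4, 2.2]
gripper_width: -0.0005
```

Request:
apply_moves([
  [0,[0,0,0.004],0],
  [0,[0,0,0.008],0],
  [0,[0,0,0.012],0],
  [0,[0,0,0.016],0],
  [0,[0,0,0.02],0],
])

```text
time_s: 8.82
ee_pos: [0.5363, 0.2834, 0.0254]
orientation: [-0.693, 0.693, -0.139, 0.139]
ft_force: [-2.4, -3.3, 1.5]
gripper_width: -0.0002
```

```bash
python3 - <<'E'
from h import *
a=np.radians(67.4);u=np.array([np.cos(a),np.sin(a)])
from rig import r
s=r.get_state(); print((s["ee_pos"][:2]-[.604,.449])@u,s["ft_force"][:2]@u)
E
```

```text
-0.1788977883291345 -4.006728138942879
```

Request:
apply_moves([
  [0,[0,0,0.002],0],
  [0,[0,0,0.004],0],
  [0,[0,0,0.006],0],
  [0,[0,0,0.008],0],
  [0,[0,0,0.01],0],
])

```text
time_s: 9.45
ee_pos: [0.5401, 0.2925, 0.0254]
orientation: [-0.693, 0.693, -0.139, 0.139]
ft_force: [-2.6, -3.9, 1.3]
gripper_width: -0.0001
```

Request:
apply_moves([
  [0,[0,0,0.0005],0],
  [0,[0,0,0.001],0],
  [0,[0,0,0.0015],0],
  [0,[0,0,0.002],0],
  [0,[0,0,0.0025],0],
])

```text
time_s: 10.07
ee_pos: [0.5411, 0.2947, 0.0254]
orientation: [-0.693, 0.693, -0.139, 0.139]
ft_force: [-2.3, -4.3, 1.6]
gripper_width: 0.0001
```

Request:
apply_moves([
  [0,[0,0,0.0005],0],
  [0,[0,0,0.001],0],
  [0,[0,0,0.0015],0],
  [0,[0,0,0.002],0],
  [0,[0,0,0.0025],0],
])

```text
time_s: 10.7
ee_pos: [0.542, 0.2971, 0.0254]
orientation: [-0.693, 0.693, -0.139, 0.139]
ft_force: [-0.8, -3.9, 2.0]
gripper_width: 0.0001
```

Request:
apply_moves([
  [0,[0,0,0.0005],0],
  [0,[0,0,0.001],0],
  [0,[0,0,0.001],0],
  [0,[0,0,0.0015],0],
  [0,[0,0,0.0015],0],
])

```text
time_s: 11.32
ee_pos: [0.5422, 0.2974, 0.0253]
orientation: [-0.693, 0.694, -0.139, 0.139]
ft_force: [-5.8, -10.3, 7.1]
gripper_width: -0.0003
```

```bash
python3 - <<'E'
from h import *
from rig import eyes,r
cv2.imwrite("pics/p8.png",np.hstack([cv2.resize(eyes.snapshot("side")[120:230,200:310],None,fx=3.6,fy=3.6),cv2.resize(eyes.snapshot("top")[140:250,150:260],None,fx=3.6,fy=3.6)])[:,:,::-1])
E
```

```text
(no output)
```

View pics/p8.png

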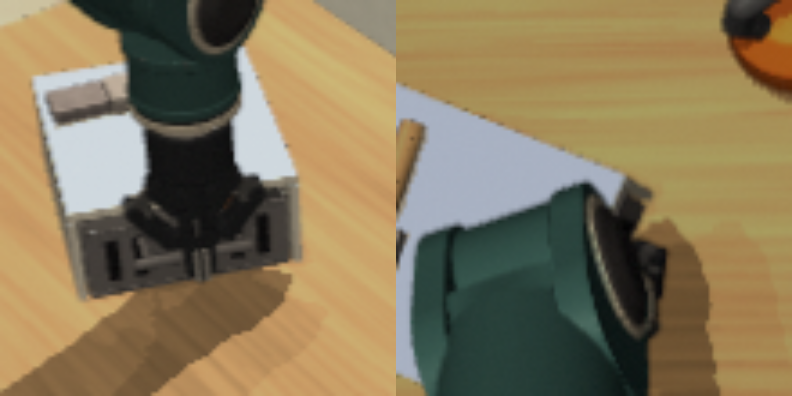

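The force jumped to 12 N, the front is flush in the side view, and the position matches the computed home to 1 mm. Now I'll back off, open the jaws and touch down lightly on bare worktop to get the true open-fingertip length.

Request:
apply_moves([
  [0,[0,0,-0.01],0],
  [0,[0,0,-0.03],0],
  [1,[0,0,-0.06],0],
  [1,[0,0,-0.08],0],
  [1,[0,0,-0.08],0],
])

```text
time_s: 12.05
ee_pos: [0.5117, 0.2235, 0.0256]
orientation: [0.693, -0.693, 0.139, -0.139]
ft_force: [0.6, 0.6, 0.7]
gripper_width: 0.0545
```

Request:
apply_moves([
  [1,[0,0.01,0],0],
  [1,[0,0.02,0],0],
  [1,[0,0.025,0],0],
  [1,[0,0.028,0],0],
  [1,[0,0.031,0],0],
])

```text
time_s: 12.68
ee_pos: [0.5119, 0.2246, -0.0058]
orientation: [-0.693, 0.693, -0.139, 0.139]
ft_force: [-0.5, -0.2, -0.9]
gripper_width: 0.0851
```

```bash
python3 - <<'E'
from h import *
from rig import eyes,r,spotter
s=r.get_state(); print(s["ee_pos"],s["ft_force"],s["gripper_width"])
im=eyes.snapshot("side"); cv2.imwrite("pics/p9.png",cv2.resize(im[130:270,180:340],None,fx=4,fy=4)[:,:,::-1])
E
```

```text
[ 0.51191415  0.22459678 -0.00575923] [-0.46285828 -0.16425668 -0.89028389] 0.08507890595374322
```

View pics/p9.png

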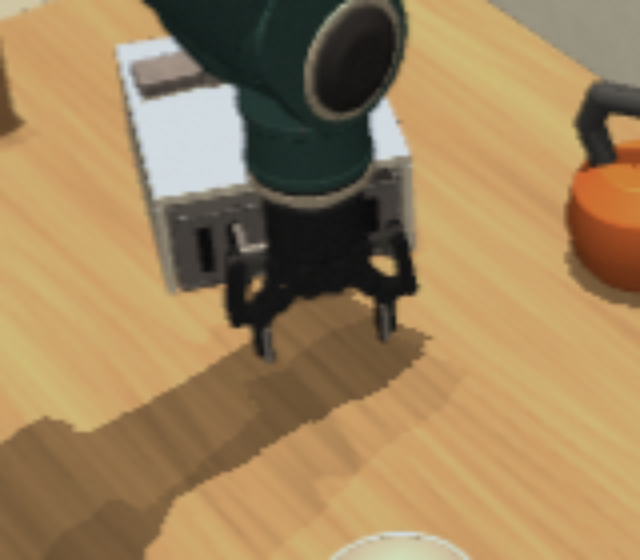

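The open fingertips, at crop (265,358) and (387,338), are still above the worktop even though the TCP reads z = -6 mm. Continuing down slowly.

Request:
apply_moves([
  [1,[0,0.002,0],0],
  [1,[0,0.004,0],0],
  [1,[0,0.006,0],0],
  [1,[0,0.008,0],0],
  [1,[0,0.01,0],0],
])

```text
time_s: 13.35
ee_pos: [0.5119, 0.2246, -0.0157]
orientation: [-0.693, 0.693, -0.139, 0.139]
ft_force: [-0.2, -0.6, -0.2]
gripper_width: 0.0852
```

Request:
apply_moves([
  [1,[0,0.001,0],0],
  [1,[0,0.002,0],0],
  [1,[0,0.003,0],0],
  [1,[0,0.004,0],0],
  [1,[0,0.005,0],0],
])

```text
time_s: 13.98
ee_pos: [0.5118, 0.2246, -0.0207]
orientation: [-0.693, 0.693, -0.139, 0.139]
ft_force: [0.4, -1.0, 0.2]
gripper_width: 0.0855
```

Request:
apply_moves([
  [1,[0,0.001,0],0],
  [1,[0,0.002,0],0],
  [1,[0,0.003,0],0],
  [1,[0,0.004,0],0],
  [1,[0,0.004,0],0],
])

```text
time_s: 14.6
ee_pos: [0.5118, 0.2245, -0.0247]
orientation: [-0.693, 0.693, -0.139, 0.139]
ft_force: [-0.0, -0.5, -0.3]
gripper_width: 0.0854
```

Request:
apply_moves([
  [1,[0,0.001,0],0],
  [1,[0,0.002,0],0],
  [1,[0,0.003,0],0],
  [1,[0,0.003,0],0],
  [1,[0,0.003,0],0],
])

```text
time_s: 15.22
ee_pos: [0.5118, 0.2245, -0.0276]
orientation: [-0.693, 0.693, -0.139, 0.139]
ft_force: [-0.4, 0.0, -0.4]
gripper_width: 0.0853
```

```bash
python3 - <<'E'
from h import *
from rig import eyes,r,spotter
s=r.get_state(); print(s["ee_pos"],s["ft_force"],s["gripper_width"])
im=eyes.snapshot("side"); cv2.imwrite("pics/p10.png",cv2.resize(im[180:240,220:300],None,fx=8,fy=8)[:,:,::-1])
E
```

```text
[ 0.5118395   0.2245388  -0.02758472] [-0.39787682  0.03151835 -0.41430485] 0.08532887955044823
```

View pics/p10.png

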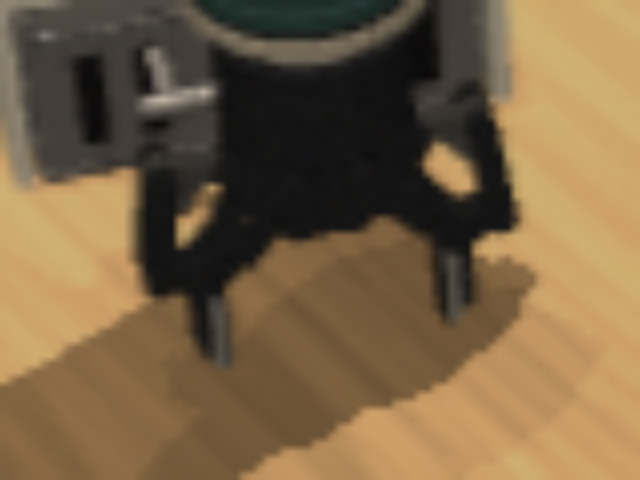

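```bash
python3 - <<'E'
from h import *
for z in (-.02,-.01,0,.005,.01,.02): print(z,proj("side",[(.5118,.2245,z)])[0].round(1))
E
```

```text
-0.02 [262.4 226.2]
-0.01 [262.2 223.9]
0 [262.  221.6]
0.005 [261.9 220.5]
0.01 [261.8 219.3]
0.02 [261.6 217. ]
```

Request:
apply_moves([
  [1,[0,0.001,0],0],
  [1,[0,0.002,0],0],
  [1,[0,0.002,0],0],
  [1,[0,0.003,0],0],
  [1,[0,0.003,0],0],
])

```text
time_s: 15.9
ee_pos: [0.5118, 0.2245, -0.0307]
orientation: [-0.693, 0.693, -0.139, 0.139]
ft_force: [-0.2, 0.7, 0.1]
gripper_width: 0.0856
```

Request:
apply_moves([
  [1,[0,0.001,0],0],
  [1,[0,0.002,0],0],
  [1,[0,0.002,0],0],
  [1,[0,0.003,0],0],
  [1,[0,0.003,0],0],
])

```text
time_s: 16.52
ee_pos: [0.5119, 0.2246, -0.0321]
orientation: [0.694, -0.693, 0.139, -0.139]
ft_force: [-13.1, -5.1, 38.1]
gripper_width: 0.0854
```

Contact at TCP z = -0.032, so the open fingertips lie 32 mm above the reported TCP, and I'll use that value. Lifting now, and refining the plate and camera poses from the saved pictures.

Request:
apply_moves([
  [1,[0,-0.06,0],0],
  [1,[0,-0.12,0],0],
  [1,[0,-0.18,0],0],
  [1,[0,-0.2,0],0],
  [1,[0,-0.2,0],0],
])

```text
time_s: 17.15
ee_pos: [0.5124, 0.225, 0.1679]
orientation: [0.694, -0.693, 0.138, -0.139]
ft_force: [-0.5, -0.7, 0.0]
gripper_width: 0.0854
```

```bash
python3 - <<'E'
from h import *
psi=-.182
t=np.linspace(0,2*np.pi,60)
outs=[]
for n,(x0,y0) in {"top":(380,215),"side":(325,275)}.items():
    im=cv2.imread(f"pics/{n}0.png"); big=cv2.resize(im[y0:y0+75,x0:x0+80],None,fx=5,fy=5,interpolation=cv2.INTER_NEAREST)
    def draw(P,c):
        q=((proj(n,P)-[x0,y0]+.5)*5).astype(int); cv2.polylines(big,[q.reshape(-1,1,2)],True,c,1)
    def disc(cy,rad,cx=0):
        for s in(-.005,.005): draw(place(np.c_[cx+rad*np.cos(t),np.full(60,cy+s),.008+rad+rad*np.sin(t)],[.4872,-.2837,psi]),(0,0,255) if s>0 else (255,0,0))
    disc(-.04,.04); disc(.04,.055)
    draw(place([(.055,.08,.008),(.055,-.08,.008),(-.055,-.08,.008),(-.055,.08,.008)],[.4872,-.2837,psi]),(0,255,0))
    for y in(-.049,-.031):
        draw(place([(-.045,y,.008),(.045,y,.008),(.045,y,.038),(-.045,y,.038)],[.4872,-.2837,psi]),(0,255,255))
    outs.append(big)
cv2.imwrite("pics/o2.png",np.hstack(outs))
E
```

```text
(no output)
```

View pics/o2.png

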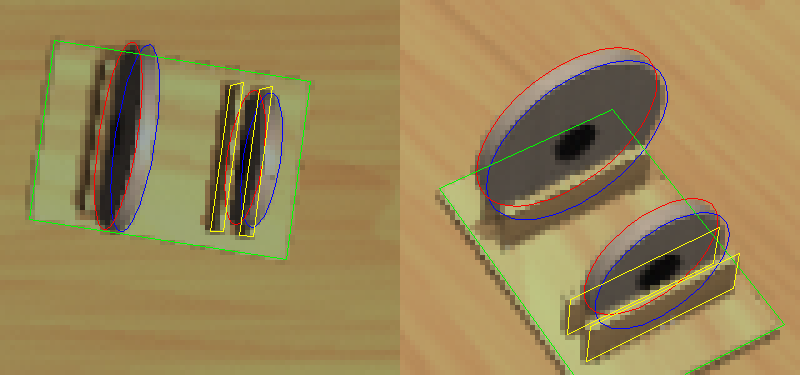

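```bash
python3 - <<'E'
import cv2,numpy as np
im=cv2.imread("pics/side0.png"); a=cv2.resize(im[305:360,355:405],None,fx=10,fy=10,interpolation=cv2.INTER_CUBIC)
im=cv2.imread("pics/o2.png"); 
cv2.imwrite("pics/z1.png",a)
E
```

```text
(no output)
```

View pics/z1.png

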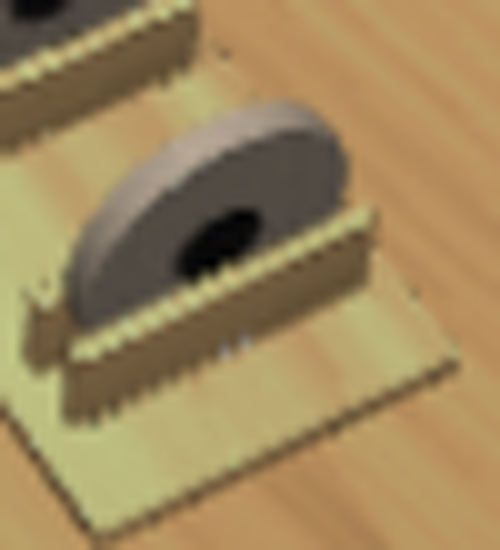

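```bash
python3 -c "
from h import *
goto(.45,-.05,.16,-.182);goto(.479,-.322,.13,-.182)"
```

```text
pos [0.5124 0.225  0.1679] head -22.62 F [-0.5 -0.7  0. ] w 0.0854 t 17.15 q [-0.84  0.37  0.46  1.84 -0.2   0.97 -0.69]
 -> shift [ 0.0481  0.0072 -0.2779] spin -0.2127
pos [0.5124 0.225  0.1679] head -22.62 F [-0.5 -0.7  0. ] w 0.0854 t 17.15 q [-0.84  0.37  0.46  1.84 -0.2   0.97 -0.69]
 -> shift [ 0.1795  0.0368 -0.5179] spin -0.2127
```

Request:
apply_moves([
  [1,[0.01,0,-0.05],-0.05],
  [1,[0.02,0,-0.1],-0.1],
  [1,[0.03,0,-0.16],-0.15],
  [1,[0.04,0,-0.22],-0.2],
  [1,[0.05,0,-0.28],-0.213],
])

```text
time_s: 17.77
ee_pos: [0.449, -0.0548, 0.1655]
orientation: [-0.704, 0.704, -0.064, 0.063]
ft_force: [1.7, 0.3, 0.0]
gripper_width: 0.0857
```

```bash
python3 -c "
from h import *
goto(.479,-.322,.13,-.182)"
```

```text
pos [ 0.449  -0.0548  0.1655] head -10.35 F [1.7 0.3 0. ] w 0.0857 t 17.775 q [-0.46  0.18  0.57  2.09 -0.13  0.9   0.  ]
 -> shift [ 0.0776  0.0355 -0.2574] spin 0.0013
```

Request:
apply_moves([
  [1,[0.015,0,-0.05],0],
  [1,[0.03,0,-0.11],0],
  [1,[0.045,0,-0.17],0],
  [1,[0.06,0,-0.22],0],
  [1,[0.078,0.015,-0.257],0],
])

```text
time_s: 18.4
ee_pos: [0.48, -0.3225, 0.1507]
orientation: [-0.704, 0.704, -0.065, 0.065]
ft_force: [-0.5, 0.5, 1.1]
gripper_width: 0.0856
```

```bash
python3 - <<'E'
from h import *
from rig import eyes,r
goto(.479,-.322,.05,-.182)
for n,(x0,y0) in {"top":(370,200),"side":(310,240)}.items():
    im=eyes.snapshot(n)[y0:y0+120,x0:x0+120]; cv2.imwrite(f"pics/q_{n}.png",cv2.resize(im,None,fx=3.3,fy=3.3,interpolation=cv2.INTER_CUBIC)[:,:,::-1])
cv2.imwrite("pics/q1.png",np.hstack([cv2.imread("pics/q_top.png"),cv2.imread("pics/q_side.png")]))
E
```

```text
pos [ 0.48   -0.3225  0.1507] head -10.52 F [-0.5  0.5  1.1] w 0.0856 t 18.4 q [ 0.05  0.47  0.64  1.81 -0.33  0.97  0.64]
 -> shift [-0.0011  0.1007  0.0003] spin -0.0016
```

View pics/q1.png

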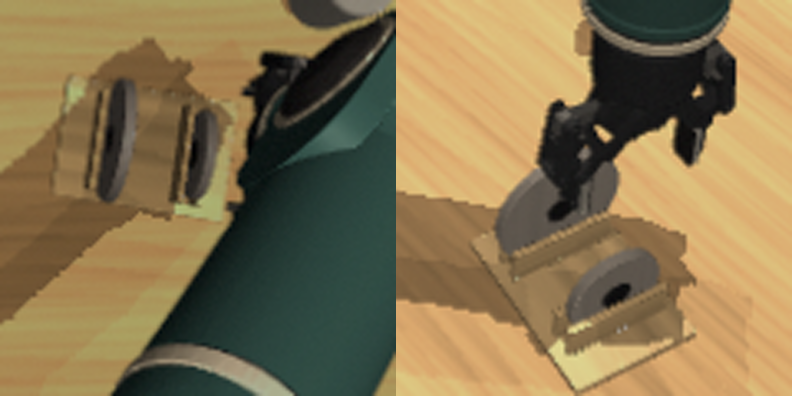

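Request:
apply_moves([
  [1,[-0.001,0.03,0],0],
  [1,[-0.001,0.06,0],0],
  [1,[-0.001,0.08,0],0],
  [1,[-0.001,0.084,0],0],
  [1,[-0.001,0.084,0],0],
])

```text
time_s: 19.12
ee_pos: [0.4796, -0.3199, 0.0678]
orientation: [-0.704, 0.704, -0.064, 0.064]
ft_force: [0.5, -0.2, 0.2]
gripper_width: 0.0855
```

```bash
cat > look.py <<'E'
from h import *
from rig import eyes,r
import sys
x0,y0,w,h,f=map(int,sys.argv[3:8]); im=eyes.snapshot(sys.argv[1])[y0:y0+h,x0:x0+w]
cv2.imwrite(f"pics/{sys.argv[2]}.png",cv2.resize(im,None,fx=f,fy=f,interpolation=cv2.INTER_CUBIC)[:,:,::-1])
E
python3 look.py side q2 335 280 80 70 9
```

```text
(no output)
```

View pics/q2.png

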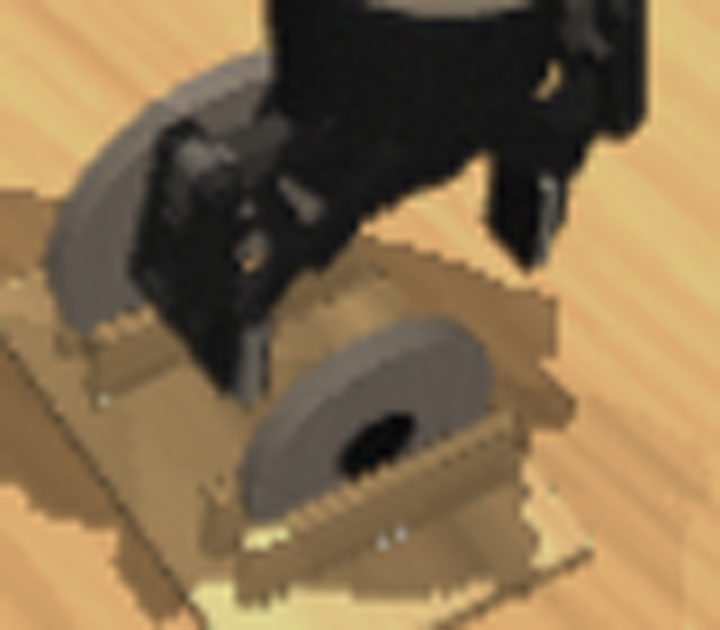

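```bash
python3 - <<'E'
from h import *
from rig import r
p=r.get_state()["ee_pos"]; psi=-.182; X=np.array([np.cos(psi),np.sin(psi),0]); Y=np.array([-np.sin(psi),np.cos(psi),0]); print(p)
C=lambda P:((proj("side",P)-[335,280]+.5)*9).round(0)
for i in(-1,1):
  print("tip",i,C([p+[0,0,.032]+X*i*(.0425+e)+Y*j*.011 for e in(0,.0145) for j in(-1,1)]).tolist())
c=np.array([.479,-.322,.048])
for j in(-.005,.005):
  t=np.linspace(0,2*np.pi,400); q=C([c+Y*j+.04*(X*np.cos(a)+np.array([0,0,1])*np.sin(a)) for a in t]); print("face",j,"xmin",q[q[:,0].argmin()],"xmax",q[q[:,0].argmax()],"ymin",q[q[:,1].argmin()])
print("per 10mm X,Y,z",[(C([c+.01*d])-C([c]))[0] for d in(X,Y,np.array([0,0,1]))])
E
python3 - <<'E'
import cv2
im=cv2.imread("pics/q2.png"); 
E
```

```text
[ 0.47978302 -0.32005323  0.068174  ]
tip -1 [[270.0, 399.0], [226.0, 341.0], [224.0, 421.0], [180.0, 362.0]]
tip 1 [[532.0, 275.0], [486.0, 219.0], [575.0, 254.0], [529.0, 199.0]]
face -0.005 xmin [256. 507.] xmax [497. 386.] ymin [457. 337.]
face 0.005 xmin [237. 473.] xmax [477. 357.] ymin [443. 312.]
per 10mm X,Y,z [array([ 30., -14.]), array([-20., -26.]), array([  3., -22.])]
```

The overlay puts the plate within about 1.5 mm of the estimate, with the fingertips at crop (268,392) and (537,268). I'll apply a small correction and descend in stages.

Request:
apply_moves([
  [1,[-0.0015,0,-0.003],0],
  [1,[-0.0015,0.01,-0.003],0],
  [1,[-0.0015,0.02,-0.003],0],
  [1,[-0.0015,0.03,-0.003],0],
  [1,[-0.0015,0.035,-0.003],0],
])

```text
time_s: 19.8
ee_pos: [0.4771, -0.3223, 0.0315]
orientation: [0.704, -0.704, 0.065, -0.064]
ft_force: [-0.3, 0.3, 0.1]
gripper_width: 0.0856
```

Request:
apply_moves([
  [1,[0,0.004,0],0],
  [1,[0,0.008,0],0],
  [1,[0,0.012,0],0],
  [1,[0,0.016,0],0],
  [1,[0,0.018,0],0],
])

```text
time_s: 20.42
ee_pos: [0.4774, -0.3225, 0.0142]
orientation: [-0.704, 0.704, -0.064, 0.064]
ft_force: [0.4, 0.1, 0.5]
gripper_width: 0.0851
```

```bash
python3 look.py side q3 335 280 80 70 9
```

```text
(no output)
```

View pics/q3.png

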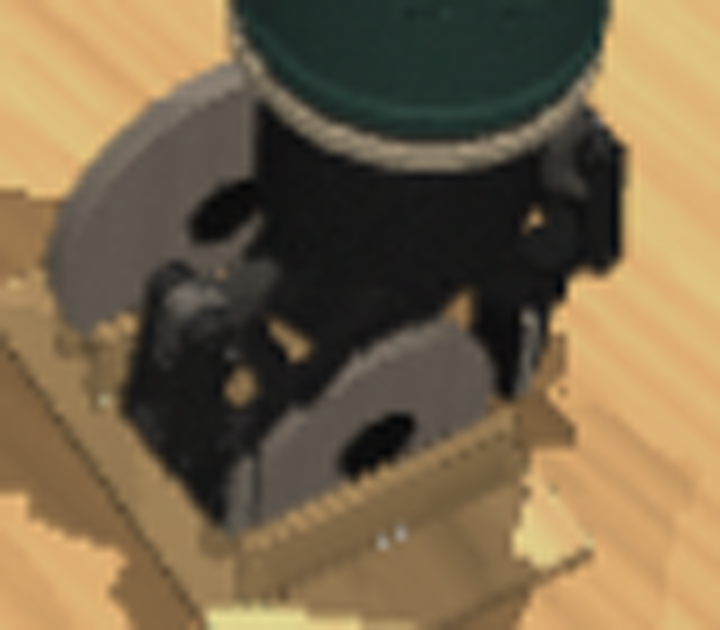

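Request:
apply_moves([
  [1,[0,0.001,0],0],
  [1,[0,0.002,0],0],
  [1,[0,0.003,0],0],
  [1,[0,0.004,0],0],
  [1,[0,0.004,0],0],
])

```text
time_s: 21.1
ee_pos: [0.4774, -0.3225, 0.0104]
orientation: [-0.704, 0.704, -0.064, 0.064]
ft_force: [-0.2, 0.4, 0.0]
gripper_width: 0.0853
```

Request:
apply_moves([
  [0.9,[0,0,0],0],
  [0.85,[0,0,0],0],
  [0.8,[0,0,0],0],
  [0.75,[0,0,0],0],
  [0.75,[0,0,0],0],
], grip_force=25)

```text
time_s: 21.72
ee_pos: [0.4776, -0.3227, 0.0108]
orientation: [-0.704, 0.704, -0.064, 0.065]
ft_force: [-0.3, -1.1, 5.2]
gripper_width: 0.0787
```

```bash
python3 -c "
from h import *
goto(.479,-.322,.0345,-.182)"; python3 look.py side q4 335 280 80 70 9
```

```text
pos [ 0.4776 -0.3227  0.0108] head -10.43 F [-0.3 -1.1  5.2] w 0.0787 t 21.725 q [ 0.15  0.66  0.52  1.88 -0.48  0.72  0.76]
 -> shift [ 0.0012 -0.0237  0.001 ] spin -0.0001
```

View pics/q4.png

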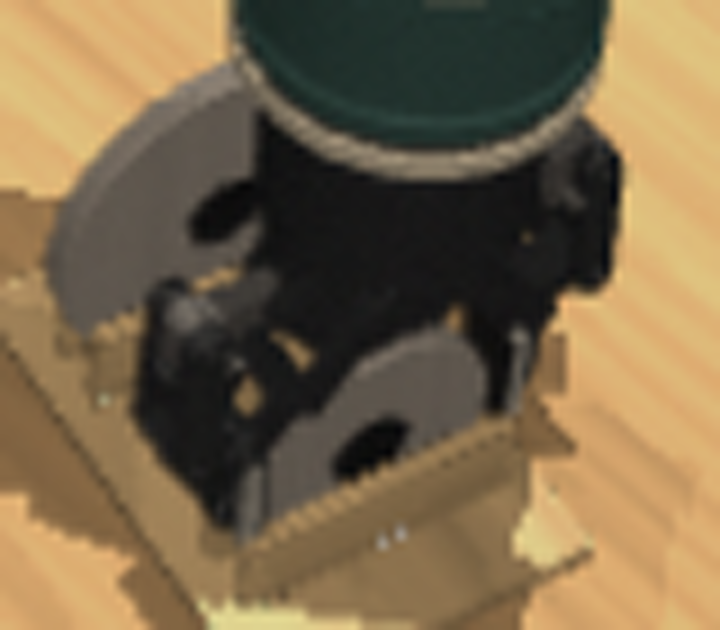

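The width reads 78.7 mm with 5 N upward, so the pads touch the rim a few mm above the equator. I'll lift slowly within the slot and check that it holds.

Request:
apply_moves([
  [0.75,[0,-0.003,0],0],
  [0.75,[0,-0.006,0],0],
  [0.75,[0,-0.009,0],0],
  [0.75,[0,-0.012,0],0],
  [0.75,[0,-0.014,0],0],
], grip_force=35)

```text
time_s: 22.4
ee_pos: [0.4774, -0.3225, 0.0246]
orientation: [-0.704, 0.704, -0.064, 0.064]
ft_force: [0.4, 0.0, -4.9]
gripper_width: 0.0783
```

```bash
python3 -c "
from h import *
goto(.479,-.322,.0345,-.182)"; python3 look.py side q5 335 280 80 70 9
```

```text
pos [ 0.4774 -0.3225  0.0246] head -10.43 F [ 0.4  0.  -4.9] w 0.0783 t 22.4 q [ 0.13  0.64  0.53  1.88 -0.46  0.75  0.75]
 -> shift [ 0.0015 -0.0099  0.0008] spin -0.0
```

View pics/q5.png

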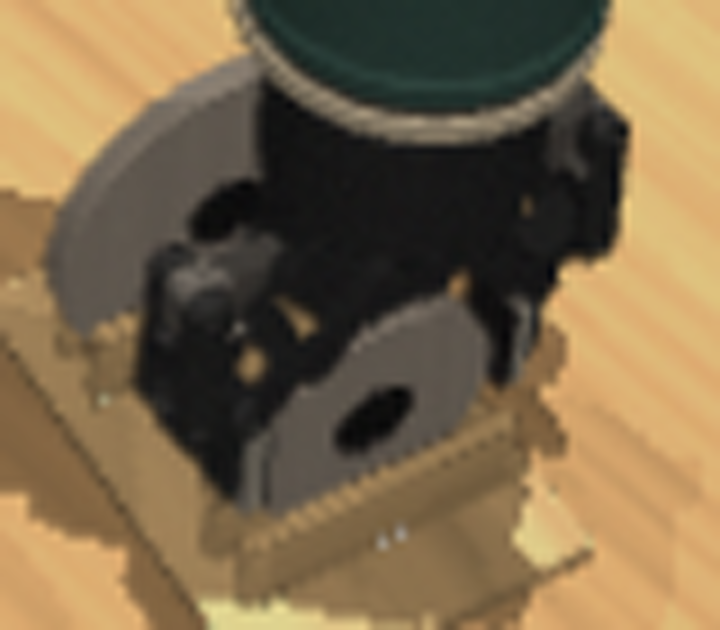

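It holds: the cap rose about 30 px, which is 14 mm. I'll raise it 9 mm more, so the bottom rim is still caught by the cheeks, then move sideways so the cheek edge tilts the plate in the grip. The top has to lean towards tool +z to suit the lens.

Request:
apply_moves([
  [0.75,[0,-0.004,0],0],
  [0.75,[0,-0.009,0],0],
  [0.75,[0,-0.009,0.002],0],
  [0.75,[0,-0.009,0.004],0],
  [0.75,[0,-0.009,0.006],0],
])

```text
time_s: 23.08
ee_pos: [0.4785, -0.3179, 0.0339]
orientation: [-0.703, 0.705, -0.064, 0.065]
ft_force: [-1.4, -6.6, -0.3]
gripper_width: 0.0782
```

Request:
apply_moves([
  [0.75,[0,0,0.001],0],
  [0.75,[0,0,0.0025],0],
  [0.75,[0,0,0.004],0],
  [0.75,[0,0,0.0055],0],
  [0.75,[0,0,0.006],0],
])

```text
time_s: 23.7
ee_pos: [0.4796, -0.3118, 0.0338]
orientation: [-0.703, 0.705, -0.064, 0.065]
ft_force: [-0.4, -7.9, 0.3]
gripper_width: 0.0784
```

```bash
python3 look.py side q6 335 270 80 70 9
```

```text
(no output)
```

View pics/q6.png

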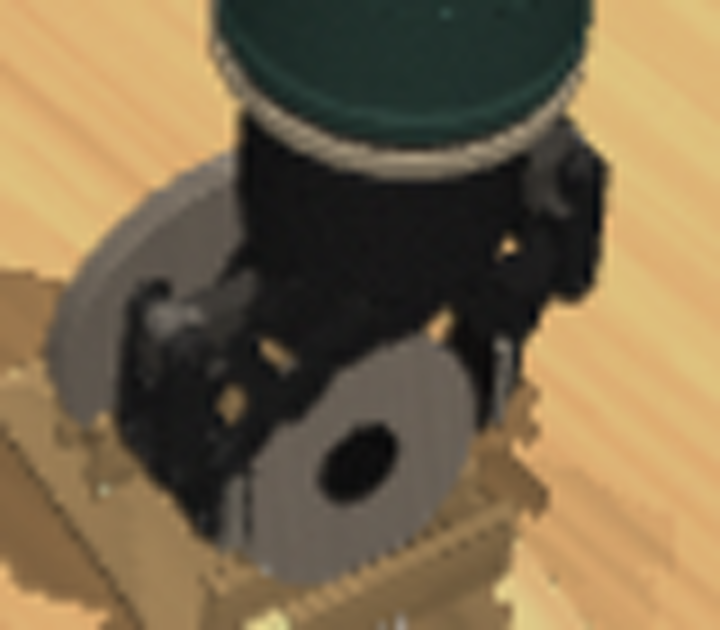

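The plate is pivoting in the grip: its face looks rounder at crop (360,465), with a steady 8 N. Continuing.

Request:
apply_moves([
  [0.75,[0,0,0.001],0],
  [0.75,[0,0,0.0025],0],
  [0.75,[0,0,0.004],0],
  [0.75,[0,0,0.0055],0],
  [0.75,[0,0,0.006],0],
])

```text
time_s: 24.38
ee_pos: [0.4806, -0.3059, 0.0335]
orientation: [-0.703, 0.705, -0.064, 0.065]
ft_force: [-0.5, -8.3, -4.8]
gripper_width: 0.0783
```

```bash
python3 look.py side q7 335 270 80 70 9
```

```text
(no output)
```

View pics/q7.png

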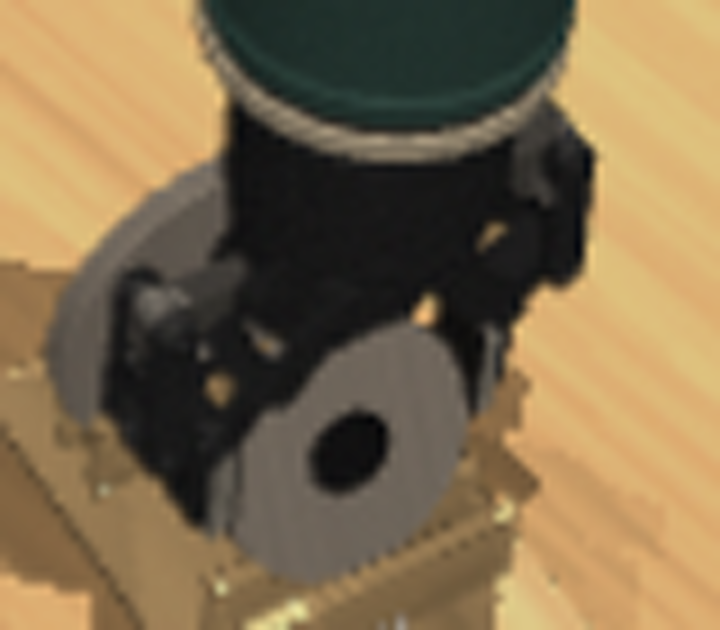

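```bash
cat > tilt.py <<'E'
from h import *
def fit(n,px,c0,psi,th0=.4,prior=.003,free_psi=False,sg=-1):
    # face toward camera: rotation of disc about X by th; face normal nrm
    Z=np.array([0,0,1.])
    t=np.linspace(0,2*np.pi,360,endpoint=False)
    def model(p):
        ps=psi+p[4]; X=np.array([np.cos(ps),np.sin(ps),0]); Y=np.array([-np.sin(ps),np.cos(ps),0])
        up=Z*np.cos(p[3])+Y*np.sin(p[3]); nrm=-Y*np.cos(p[3])+Z*np.sin(p[3])
        c=np.array(c0)+p[:3]; return proj(n,[c+.005*nrm+.04*(X*np.cos(a)+up*np.sin(a)) for a in t]),c
    def res(p):
        m,_=model(p); d=np.sqrt(((px[:,None]-m[None])**2).sum(2)); i=d.argmin(1)
        tn=np.roll(m,-1,0)-np.roll(m,1,0); tn/=np.linalg.norm(tn,axis=1)[:,None]
        e=px-m[i]; s=e[:,0]*tn[i,1]-e[:,1]*tn[i,0]
        return np.r_[s/.4,p[:3]/prior,p[4]/(.2 if free_psi else 1e-4)]
    f=least_squares(res,[0,0,0,th0,0]); J=np.linalg.inv(f.jac.T@f.jac); print(n,"tilt",np.degrees(f.x[3]).round(1),"+-",np.degrees(J[3,3]**.5).round(1),"c",model(f.x)[1].round(4),"dpsi",np.degrees(f.x[4]).round(1),"rms px",(f.fun[:len(px)].std()*.4).round(2)); return f.x
E
python3 - <<'E'
from tilt import *
from rig import r
p=r.get_state()["ee_pos"]
px=np.array([(470,420),(455,360),(412,322),(445,470),(410,525),(365,562),(315,582),(270,572),(240,545)])/9+[335,270]+(.5/9-.5)
Y=np.array([.182,.983,0])
for e in(.004,.008): fit("side",px,p+[0,0,.0375+.0]-Y*.003,-.182)
for pr in(.002,.006): fit("side",px,p+[0,0,.0375]-Y*.003,-.182,prior=pr)
E
```

```text
side tilt 17.4 +- 2.1 c [ 0.4781 -0.3081  0.0702] dpsi 0.0 rms px 0.33
side tilt 17.4 +- 2.1 c [ 0.4781 -0.3081  0.0702] dpsi 0.0 rms px 0.33
side tilt 17.3 +- 2.1 c [ 0.4782 -0.3082  0.0703] dpsi 0.0 rms px 0.33
side tilt 17.5 +- 2.2 c [ 0.4781 -0.3081  0.0702] dpsi 0.0 rms px 0.33
```

```bash
cat > edge.py <<'E'
import cv2,numpy as np
def rays(img,c,angs,r0,r1):
    """img crop BGR; saturation-like metric: grey face low (R-B); finds 50% crossing to non-face"""
    b=cv2.GaussianBlur(img,(0,0),2).astype(float); out=[]
    for a in angs:
        d=np.array([np.cos(a),np.sin(a)]); rr=np.arange(r0,r1,.5); P=np.array(c)+rr[:,None]*d
        v=np.array([b[int(round(y)),int(round(x))] for x,y in P]); 
        f=np.median(v[:max(8,len(v)//6)],0); dist=np.linalg.norm(v-f,axis=1); k=np.where(dist>22)[0]
        if len(k): out.append(P[k[0]])
    return np.array(out)
E
python3 - <<'E'
from tilt import *; from edge import rays
from rig import r
p=r.get_state()["ee_pos"]; im=cv2.imread("pics/q7.png")
q=rays(im,(350,452),np.radians(np.r_[-60:125:5]),55,170)
for x,y in q: cv2.circle(im,(int(x),int(y)),3,(0,0,255),-1)
cv2.imwrite("pics/q7e.png",im)
px=q/9+[335,270]+(.5/9-.5)
fit("side",px,p+[0,0,.0375]-np.array([.182,.983,0])*.003,-.182)
E
```

```text
side tilt 23.8 +- 2.0 c [ 0.4779 -0.3076  0.0692] dpsi -0.0 rms px 0.33
```

View pics/q7e.png

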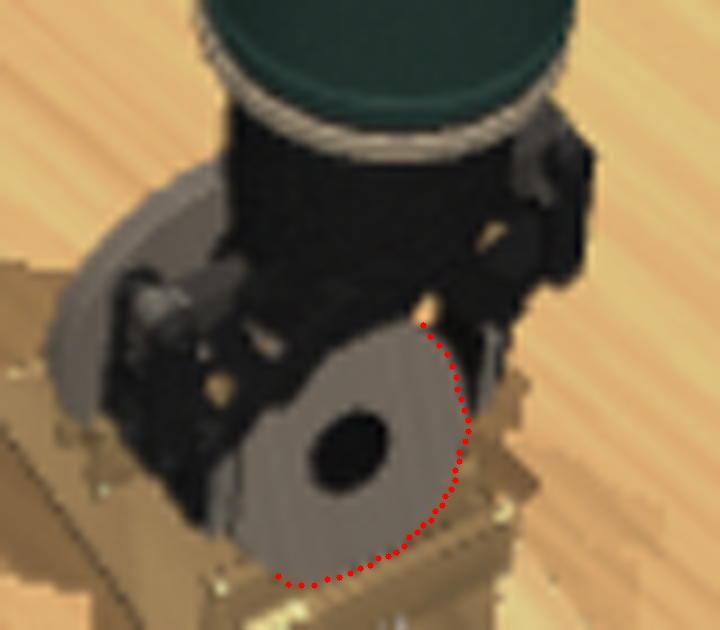

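Request:
apply_moves([
  [0.75,[0,0,0.0005],0],
  [0.75,[0,0,0.001],0],
  [0.75,[0,0,0.0015],0],
  [0.75,[0,-0.005,0.0015],0],
  [0.75,[0,-0.015,0.0015],0],
], grip_force=50)

```text
time_s: 25.05
ee_pos: [0.4806, -0.3032, 0.0483]
orientation: [0.704, -0.704, 0.065, -0.064]
ft_force: [0.3, 0.9, -3.6]
gripper_width: 0.0777
```

Request:
apply_moves([
  [0.75,[0,-0.02,0],0],
  [0.75,[0,-0.05,0],0],
  [0.75,[0,-0.08,0],0],
  [0.75,[0,-0.1,0],0],
  [0.75,[0,-0.1,0],0],
], grip_force=60)

```text
time_s: 25.68
ee_pos: [0.4817, -0.3034, 0.1498]
orientation: [-0.704, 0.704, -0.063, 0.065]
ft_force: [0.6, -0.2, -5.2]
gripper_width: 0.0771
```

```bash
python3 -c "
from h import *
goto(.479,-.322,.0345,-.182)"; python3 look.py side q8 325 220 90 80 8;python3 look.py side q8w 0 0 640 400 1
```

```text
pos [ 0.4817 -0.3034  0.1498] head -10.41 F [ 0.6 -0.2 -5.2] w 0.0771 t 25.675 q [ 0.01  0.45  0.65  1.83 -0.33  0.96  0.61]
 -> shift [ 0.0005  0.1153 -0.0188] spin 0.0004
```

View pics/q8.png

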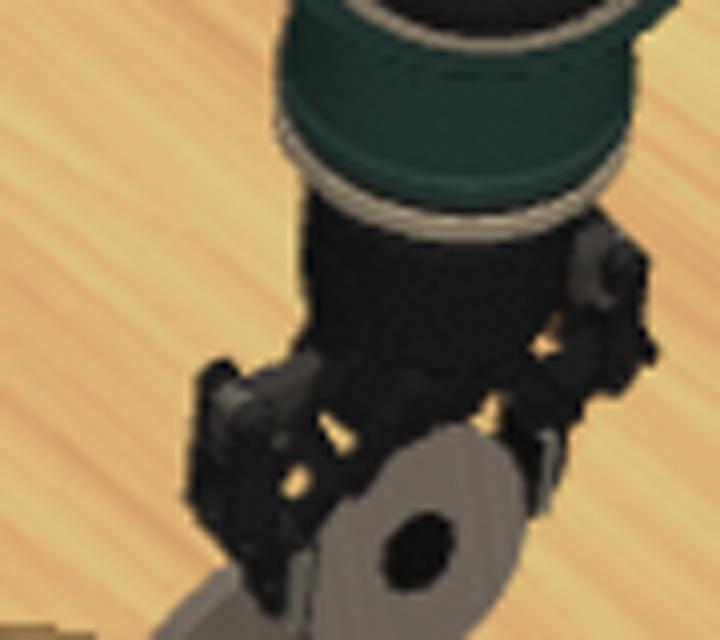

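```bash
python3 look.py side q9 340 260 70 70 9; python3 - <<'E'
from tilt import *; from edge import rays
from rig import r
p=r.get_state()["ee_pos"]; im=cv2.imread("pics/q9.png")
u=(proj("side",[p+[0,0,.037]])[0]-[340,260]+.5)*9; print(u)
E
```

```text
[316.825699   244.40131335]
```

View pics/q9.png

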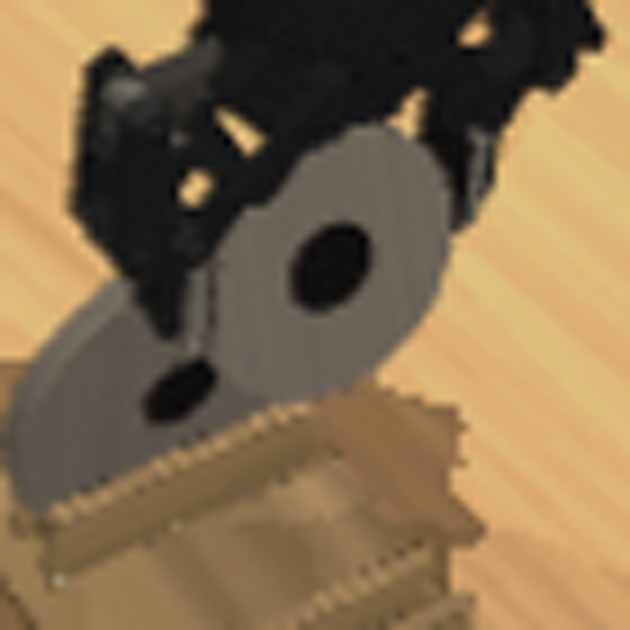

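```bash
python3 - <<'E'
from tilt import *; from edge import rays
from rig import r
p=r.get_state()["ee_pos"]; im=cv2.imread("pics/q9.png")
q=rays(im,(330,268),np.radians(np.r_[-66:102:4]),60,170)
q=np.r_[q,[(265,393),(240,375),(222,345),(350,128)]]
for x,y in q: cv2.circle(im,(int(x),int(y)),3,(0,0,255),-1)
cv2.imwrite("pics/q9e.png",im)
px=q/9+[340,260]+(.5/9-.5)
for pr in(.002,.006):fit("side",px,p+[0,0,.037],-.182,prior=pr)
# cap
g=im.max(2); m=((g<60)).astype(np.uint8); n,l,st,ce=cv2.connectedComponentsWithStats(m); k=l[268,330]; 
cn,_=cv2.findContours((l==k).astype(np.uint8),0,cv2.CHAIN_APPROX_NONE); e=cv2.fitEllipse(cn[0]); print("cap",e,st[k])
Z=np.array([0,0,1.]);X=np.array([np.cos(-.182),np.sin(-.182),0]);Y=np.array([.181,.983,0])
t=np.linspace(0,2*np.pi,90)
for th in np.radians([15,20,25,30,35]):
    up=Z*np.cos(th)+Y*np.sin(th); P=proj("side",[p+[0,0,.034]+.0095*(X*np.cos(a)+up*np.sin(a)) for a in t]).astype(np.float32); print(np.degrees(th),cv2.fitEllipse((P*9)))
E
```

```text
side tilt 18.6 +- 1.0 c [ 0.4799 -0.3027  0.1808] dpsi 0.0 rms px 0.45
side tilt 19.1 +- 1.0 c [ 0.4873 -0.2968  0.1698] dpsi 0.0 rms px 0.4
cap ((330.4974670410156, 266.58685302734375), (68.72610473632812, 97.02166748046875), 37.61366653442383) [ 291  223   80   89 5351]
14.999999999999998 ((3371.3447265625, 2587.35595703125), (50.596351623535156, 72.70967864990234), 39.862545013427734)
20.0 ((3371.340576171875, 2587.36767578125), (54.20659637451172, 72.76068115234375), 35.375)
25.0 ((3371.338623046875, 2587.38232421875), (57.38422775268555, 72.83116149902344), 30.093503952026367)
29.999999999999996 ((3371.339111328125, 2587.399169921875), (60.09870147705078, 72.9267807006836), 23.82250213623047)
35.0 ((3371.341552734375, 2587.418212890625), (62.32406997680664, 73.05200958251953), 16.388647079467773)
```

View pics/q9e.png

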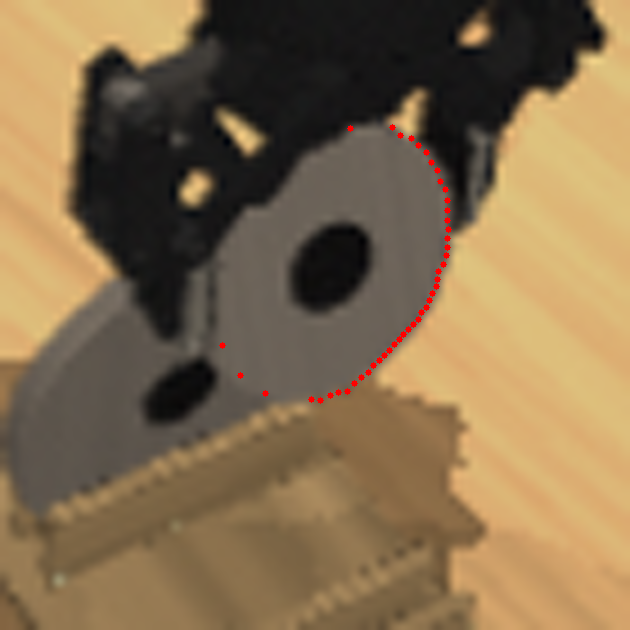

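```bash
python3 - <<'E'
from h import *
im=cv2.imread("pics/q9.png"); g=im.max(2)
side0=cv2.resize(cv2.imread("pics/side0.png")[260:330,340:410],None,fx=9,fy=9,interpolation=cv2.INTER_CUBIC)
Z=np.array([0,0,1.]);t=np.linspace(0,2*np.pi,90)
def cap(img,seed,thr=60):
    m=(img.max(2)<thr).astype(np.uint8); n,l,st,ce=cv2.connectedComponentsWithStats(m); k=l[seed[1],seed[0]]
    cn,_=cv2.findContours((l==k).astype(np.uint8),0,cv2.CHAIN_APPROX_NONE); e=cv2.fitEllipse(cn[0]); print("cap",np.round(e[0],1),np.round(e[1],1),"ratio",round(e[1][0]/e[1][1],3),"ang",round(e[2],1))
def mod(c,psi=-.182,ths=(0,5,10)):
    X=np.array([np.cos(psi),np.sin(psi),0]);Y=np.array([-np.sin(psi),np.cos(psi),0])
    for d in ths:
        th=np.radians(d); up=Z*np.cos(th)+Y*np.sin(th); P=proj("side",[np.array(c)+.012*(X*np.cos(a)+up*np.sin(a)) for a in t]).astype(np.float32)*9; e=cv2.fitEllipse(P); print("  tilt",d,"ratio",round(e[1][0]/e[1][1],3),"ang",round(e[2],1),np.round(e[1],1))
for thr in(45,60,75):
  cap(im,(180,390),thr); cap(side0,(180,390),thr); cap(im,(330,268),thr)
mod([.493,-.245,.063]); mod([.479,-.322,.048],ths=(0,)); mod([.48,-.303,.185],ths=(15,18,20,22,25,28))
E
```

```text
cap [180.1 391.5] [42.7 81.7] ratio 0.522 ang 51.0
cap [180.4 391.4] [44.6 85.5] ratio 0.522 ang 51.3
cap [330.8 266.3] [64.6 93.1] ratio 0.694 ang 37.3
cap [179.7 391.6] [47.5 86.6] ratio 0.548 ang 50.8
cap [179.9 391.7] [50.  91.1] ratio 0.549 ang 51.3
cap [330.5 266.6] [68.7 97. ] ratio 0.708 ang 37.6
cap [179.3 391.8] [52.8 91.9] ratio 0.574 ang 50.6
cap [179.8 392.7] [59.1 97.7] ratio 0.605 ang 49.2
cap [330.3 266.7] [ 72.7 100.9] ratio 0.72 ang 38.0
  tilt 0 ratio 0.514 ang 51.4 [43.1 83.9]
  tilt 5 ratio 0.58 ang 48.6 [48.7 83.9]
  tilt 10 ratio 0.641 ang 45.4 [53.8 84. ]
  tilt 0 ratio 0.47 ang 51.4 [40.6 86.5]
  tilt 15 ratio 0.697 ang 39.8 [64.1 92. ]
  tilt 18 ratio 0.727 ang 37.2 [66.9 92.1]
  tilt 20 ratio 0.746 ang 35.3 [68.7 92.1]
  tilt 22 ratio 0.764 ang 33.3 [70.4 92.1]
  tilt 25 ratio 0.788 ang 30.0 [72.7 92.2]
  tilt 28 ratio 0.811 ang 26.4 [74.8 92.3]
```

```bash
cat > capt.py <<'E'
from h import *
Z=np.array([0,0,1.]);t=np.linspace(0,2*np.pi,120)
def cap(img,seed,thr=45):
    m=(img.max(2)<thr).astype(np.uint8); n,l,st,ce=cv2.connectedComponentsWithStats(m); k=l[seed[1],seed[0]]
    cn,_=cv2.findContours((l==k).astype(np.uint8),0,cv2.CHAIN_APPROX_NONE); e=cv2.fitEllipse(cn[0]); return e
def tilt(cam,e,f,c,psi,sgn=1):
    "moment match: compare ellipse shape matrix up to scale for th (and report best)"
    X=np.array([np.cos(psi),np.sin(psi),0]);Y=np.array([-np.sin(psi),np.cos(psi),0])
    def S(e):
        a=np.radians(e[2]); R2=np.array([[np.cos(a),-np.sin(a)],[np.sin(a),np.cos(a)]]); M=R2@np.diag([e[1][0]**2,e[1][1]**2])@R2.T; return M/np.sqrt(np.linalg.det(M))
    best=[]
    for d in np.arange(-10,50,.5):
        th=np.radians(d); up=Z*np.cos(th)+sgn*Y*np.sin(th); P=proj(cam,[np.array(c)+.012*(X*np.cos(a)+up*np.sin(a)) for a in t]).astype(np.float32)*f; g=cv2.fitEllipse(P); best.append((np.abs(S(e)-S(g)).sum(),d,round(g[1][0]/g[1][1],3),round(g[2],1)))
    b=min(best); print(cam,"obs ratio",round(e[1][0]/e[1][1],3),"ang",round(e[2],1),"size",np.round(e[1],1),"=> tilt",b[1],"model",b[2:],"mis",round(b[0],3)); return b[1]
E
python3 - <<'E'
from capt import *
tilt("side",cap(cv2.imread("pics/q9.png"),(330,268)),9,[.48,-.303,.185],-.182)
tilt("side",cap(cv2.imread("pics/q9.png"),(180,390)),9,[.493,-.245,.063],-.182)
tilt("side",cap(cv2.imread("pics/q8.png"),(420,550)),8,[.48,-.303,.185],-.182)
tilt("side",cap(cv2.imread("pics/q7.png"),(350,452)),9,[.48,-.305,.07],-.182)
tilt("side",cap(cv2.imread("pics/q6.png"),(360,462)),9,[.48,-.311,.07],-.182)
tilt("side",cap(cv2.imread("pics/q5.png"),(373,420)),9,[.477,-.322,.062],-.182)
E
```

```text
side obs ratio 0.694 ang 37.3 size [64.6 93.1] => tilt 15.5 model (0.702, 39.4) mis 0.07
side obs ratio 0.522 ang 51.0 size [42.7 81.7] => tilt 0.5 model (0.521, 51.1) mis 0.015
side obs ratio 0.701 ang 34.9 size [58.  82.7] => tilt 16.5 model (0.712, 38.5) mis 0.101
side obs ratio 0.724 ang 42.1 size [62.2 86. ] => tilt 19.0 model (0.716, 38.6) mis 0.093
side obs ratio 0.623 ang 44.6 size [54.7 87.8] => tilt 11.0 model (0.625, 44.7) mis 0.011
side obs ratio 0.444 ang 51.7 size [39.6 89.1] => tilt -2.0 model (0.445, 52.3) mis 0.05
```

The large plate as a control reads 0.5°, so the cap method is sound. The small plate is at about 17° and needs 25°. I'll go back into the slot and push further.

Request:
apply_moves([
  [0.75,[0,0.03,-0.004],0],
  [0.75,[0,0.06,-0.004],0],
  [0.75,[0,0.09,-0.004],0],
  [0.75,[0,0.105,-0.004],0],
  [0.75,[0,0.111,-0.004],0],
])

```text
time_s: 26.45
ee_pos: [0.4798, -0.3072, 0.0366]
orientation: [0.704, -0.704, 0.065, -0.064]
ft_force: [0.9, 0.1, -4.0]
gripper_width: 0.0777
```

Request:
apply_moves([
  [0.75,[0,0.005,0],0],
  [0.75,[0,0.005,0.002],0],
  [0.75,[0,0.005,0.004],0],
  [0.75,[0,0.005,0.006],0],
  [0.75,[0,0.005,0.007],0],
], grip_force=35)

```text
time_s: 27.08
ee_pos: [0.4813, -0.3028, 0.0335]
orientation: [-0.703, 0.705, -0.064, 0.065]
ft_force: [-2.6, -12.5, -5.9]
gripper_width: 0.0774
```

```bash
python3 -c "
from h import *
goto(.479,-.322,.0335,-.182)"; python3 look.py side q10 335 270 80 70 9
```

```text
pos [ 0.4813 -0.3028  0.0335] head -10.52 F [ -2.6 -12.5  -5.9] w 0.0774 t 27.075 q [ 0.08  0.62  0.55  1.9  -0.45  0.75  0.71]
 -> shift [ 0.0012  0.0001 -0.0193] spin -0.0017
```

View pics/q10.png

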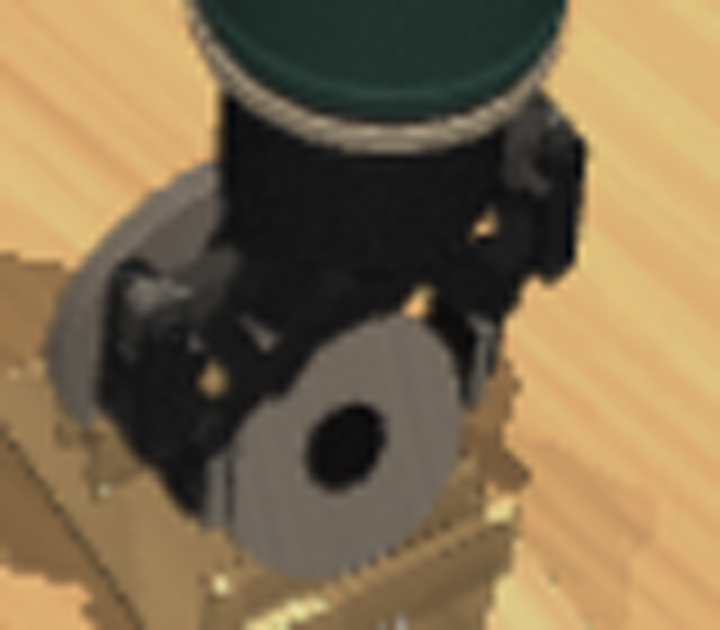

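Request:
apply_moves([
  [0.75,[0,0,0.001],0],
  [0.75,[0,0,0.002],0],
  [0.75,[0,0,0.003],0],
  [0.75,[0,0,0.004],0],
  [0.75,[0,0,0.0045],0],
])

```text
time_s: 27.75
ee_pos: [0.4821, -0.2987, 0.0336]
orientation: [-0.703, 0.706, -0.064, 0.066]
ft_force: [-3.4, -15.6, -5.1]
gripper_width: 0.0772
```

```bash
python3 look.py side q11 335 270 80 70 9; python3 - <<'E'
from capt import *
tilt("side",cap(cv2.imread("pics/q10.png"),(345,446)),9,[.481,-.303,.07],-.182)
im=cv2.imread("pics/q11.png"); 
for s in((340,440),(335,432)): tilt("side",cap(im,s),9,[.482,-.298,.07],-.182)
E
```

```text
side obs ratio 0.739 ang 35.4 size [64.7 87.5] => tilt 21.5 model (0.742, 36.3) mis 0.022
side obs ratio 0.798 ang 28.1 size [68.3 85.5] => tilt 28.5 model (0.803, 28.8) mis 0.019
side obs ratio 0.798 ang 28.1 size [68.3 85.5] => tilt 28.5 model (0.803, 28.8) mis 0.019
```

View pics/q11.png

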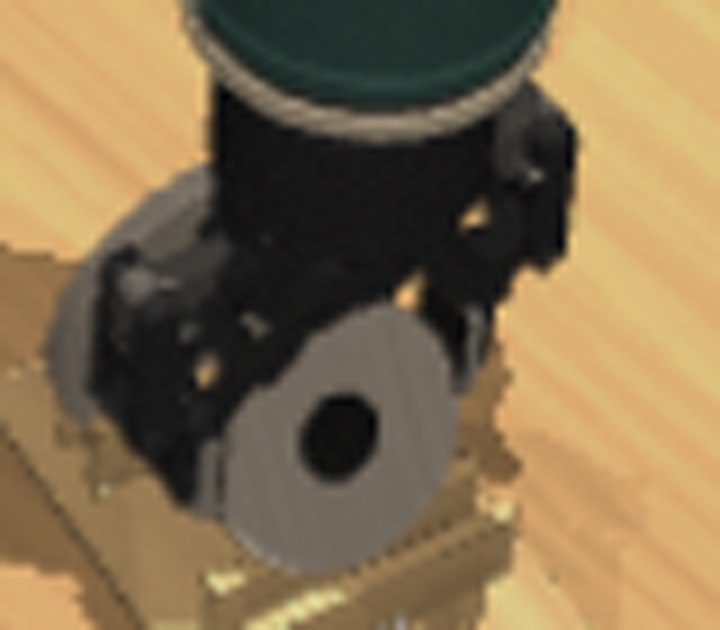

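It reads 28.5° under load, and I expect 2–3° of spring-back. Lifting to check.

Request:
apply_moves([
  [0.75,[0,0,0],0],
  [0.75,[0,-0.004,0],0],
  [0.75,[0,-0.015,0],0],
  [0.75,[0,-0.03,0],0],
  [0.75,[0,-0.05,0],0],
], grip_force=60)

```text
time_s: 28.42
ee_pos: [0.4824, -0.2957, 0.0838]
orientation: [0.704, -0.704, 0.064, -0.064]
ft_force: [-0.4, -0.2, -3.6]
gripper_width: 0.0774
```

Request:
apply_moves([
  [0.75,[0,-0.03,0],0],
  [0.75,[0,-0.06,0],0],
  [0.75,[0,-0.08,0],0],
  [0.75,[0,-0.08,0],0],
  [0.75,[0,-0.08,0],0],
])

```text
time_s: 29.05
ee_pos: [0.4821, -0.2955, 0.1621]
orientation: [0.704, -0.704, 0.064, -0.064]
ft_force: [-0.5, 1.5, -3.4]
gripper_width: 0.0772
```

```bash
python3 look.py side q12 340 250 70 70 9
```

```text
(no output)
```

View pics/q12.png

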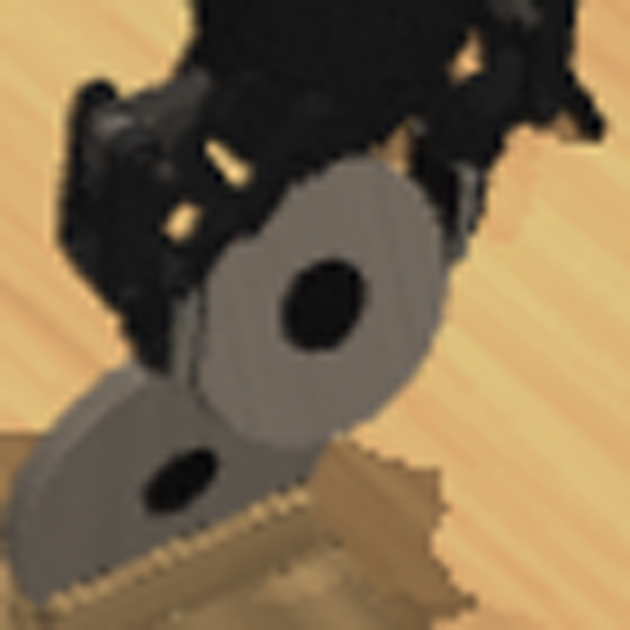

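```bash
python3 - <<'E'
from tilt import *; from edge import rays; import capt
from rig import r
p=r.get_state()["ee_pos"]; im=cv2.imread("pics/q12.png")
for thr in (40,45,55): capt.tilt("side",capt.cap(im,(323,305),thr),9,[.4815,-.298,.197],-.182)
q=rays(im,(323,305),np.radians(np.r_[-60:88:4]),62,170)
q=np.r_[q,[(250,437),(225,415),(207,385)]]
for x,y in q: cv2.circle(im,(int(x),int(y)),3,(0,0,255),-1)
cv2.imwrite("pics/q12e.png",im)
px=q/9+[340,250]+(.5/9-.5)
for pr in(.002,.006):fit("side",px,p+[0,0,.035],-.182,prior=pr)
E
```

```text
side obs ratio 0.746 ang 31.0 size [68.6 92. ] => tilt 21.0 model (0.758, 34.0) mis 0.074
side obs ratio 0.751 ang 31.5 size [70.3 93.6] => tilt 21.0 model (0.758, 34.0) mis 0.055
side obs ratio 0.762 ang 32.4 size [73.2 96. ] => tilt 22.0 model (0.767, 32.9) mis 0.024
side tilt 31.0 +- 2.3 c [ 0.4817 -0.295   0.1958] dpsi 0.0 rms px 0.29
side tilt 28.8 +- 2.5 c [ 0.4853 -0.2926  0.19  ] dpsi 0.0 rms px 0.27
```

View pics/q12e.png

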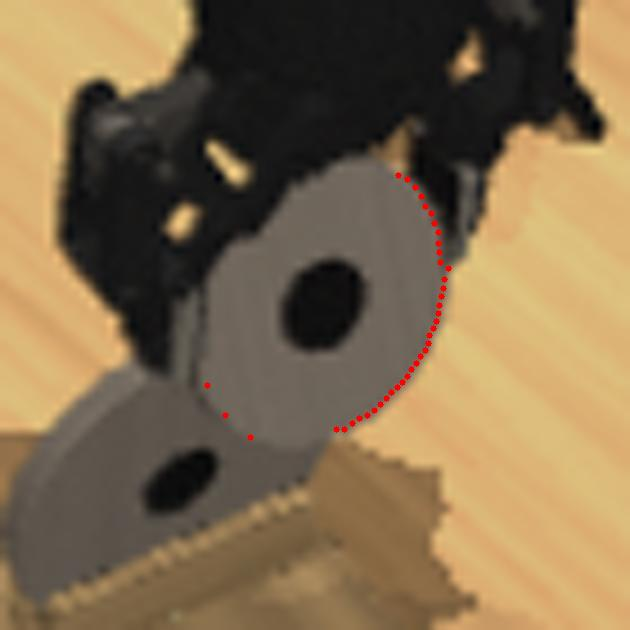

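```bash
cat > mom.py <<'E'
from h import *
Z=np.array([0,0,1.])
def moments(img,c,rad=75):
    """second moments of dark cap, native px^2; img is f-times upsampled crop"""
    g=img.astype(float).sum(2)/3; yy,xx=np.mgrid[:g.shape[0],:g.shape[1]]; c=np.array(c,float)
    g0=img.max(2)
    seed=(g0<75).astype(np.uint8); n,l,st,ce=cv2.connectedComponentsWithStats(seed); k=l[int(c[1]),int(c[0])]; m=(l==k).astype(np.uint8)
    w=cv2.dilate(m,np.ones((3,3),np.uint8),iterations=11)>0; ring=w&~(cv2.dilate(m,np.ones((3,3),np.uint8),iterations=8)>0)
    # local plane background
    A=np.c_[xx[ring],yy[ring],np.ones(ring.sum())]; co=np.linalg.lstsq(A,g[ring],rcond=None)[0]
    d=np.where(w,np.clip(co[0]*xx+co[1]*yy+co[2]-g,0,None),0); d[d<0.08*d.max()]=0
    s=d.sum(); cx,cy=(d*xx).sum()/s,(d*yy).sum()/s; dx,dy=xx-cx,yy-cy
    return np.array([[ (d*dx*dx).sum(),(d*dx*dy).sum()],[(d*dx*dy).sum(),(d*dy*dy).sum()]])/s,(cx,cy)
def model(cam,c,psi,th,r=.012):
    X=np.array([np.cos(psi),np.sin(psi),0]);Y=np.array([-np.sin(psi),np.cos(psi),0]); up=Z*np.cos(th)+Y*np.sin(th); c=np.array(c,float)
    J=(np.array(proj(cam,[c+.001*X,c+.001*up]))-proj(cam,[c]))/.001; J=J.T
    return J@J.T*r*r/4
def solve(cam,M,c,psi,sig,r=None):
    def res(p):
        D=model(cam,c,psi,p[0],p[1])+sig*np.eye(2)-M; return [D[0,0],D[0,1]*1.4,D[1,1]]
    f=least_squares(res,[.3,.012] ,x_scale=[.1,.001]) if r is None else least_squares(lambda q:res([q[0],r]),[.3])
    return np.degrees(f.x[0]).round(1),(f.x[1] if r is None else r),np.round(np.abs(f.fun).max(),3)
E
python3 - <<'E'
from mom import *
s0=cv2.imread("pics/side0.png")
a=cv2.resize(s0[260:330,340:410],None,fx=9,fy=9,interpolation=cv2.INTER_CUBIC); b=cv2.resize(s0[280:350,335:415],None,fx=9,fy=9,interpolation=cv2.INTER_CUBIC)
L=[("large0",a,(180,390),[.493,-.245,.063]),("large9",cv2.imread("pics/q9.png"),(180,390),[.493,-.245,.063]),("large12",cv2.imread("pics/q12.png"),(180,480),[.493,-.245,.063]),
("small5",cv2.imread("pics/q5.png"),(373,420),[.477,-.327,.062]),("small6",cv2.imread("pics/q6.png"),(360,462),[.479,-.316,.07]),("small7",cv2.imread("pics/q7.png"),(350,452),[.48,-.310,.07]),("small9",cv2.imread("pics/q9.png"),(330,268),[.481,-.307,.186]),("small11",cv2.imread("pics/q11.png"),(340,440),[.482,-.303,.07]),("small12",cv2.imread("pics/q12.png"),(323,305),[.482,-.3,.197])]
for n,im,s,c in L:
    M,ce=moments(im,s); M=M/81
    print(n,np.round(M,2).tolist(),[solve("side",M,c,-.182,sg) for sg in(0.1,.3,.5)],"fixed r",solve("side",M,c,-.182,.3,.0125))
E
```

```text
large0 [[4.48, -2.12], [-2.12, 3.65]] [(np.float64(1.9), np.float64(0.012753114508708729), np.float64(0.016)), (np.float64(0.8), np.float64(0.01253072034572038), np.float64(0.039)), (np.float64(-0.3), np.float64(0.012303938447369978), np.float64(0.095))] fixed r (np.float64(0.9), 0.0125, np.float64(0.055))
large9 [[4.32, -2.05], [-2.05, 3.66]] [(np.float64(3.0), np.float64(0.01257161901874907), np.float64(0.016)), (np.float64(1.9), np.float64(0.012345610725354247), np.float64(0.069)), (np.float64(0.8), np.float64(0.01211499857056444), np.float64(0.123))] fixed r (np.float64(1.5), 0.0125, np.float64(0.174))
large12 [[4.5, -2.18], [-2.18, 3.57]] [(np.float64(0.8), np.float64(0.01279392757617302), np.float64(0.006)), (np.float64(-0.3), np.float64(0.012572269859880905), np.float64(0.05)), (np.float64(-1.5), np.float64(0.012346271903914359), np.float64(0.109))] fixed r (np.float64(-0.2), 0.0125, np.float64(0.091))
small5 [[4.94, -2.67], [-2.67, 3.84]] [(np.float64(0.4), np.float64(0.013088616578830122), np.float64(0.025)), (np.float64(-0.7), np.float64(0.012889262591817087), np.float64(0.
[... 987 characters left out ...]
5), np.float64(0.087))] fixed r (np.float64(17.2), 0.0125, np.float64(0.264))
small11 [[5.01, -0.96], [-0.96, 6.43]] [(np.float64(29.7), np.float64(0.01291181242058841), np.float64(0.038)), (np.float64(29.3), np.float64(0.012705794523990706), np.float64(0.072)), (np.float64(28.9), np.float64(0.012496164445291587), np.float64(0.106))] fixed r (np.float64(30.4), 0.0125, np.float64(0.182))
small12 [[5.74, -1.45], [-1.45, 6.93]] [(np.float64(22.0), np.float64(0.013074965755365838), np.float64(0.089)), (np.float64(21.6), np.float64(0.012893703572774584), np.float64(0.05)), (np.float64(21.2), np.float64(0.012709689819350237), np.float64(0.011))] fixed r (np.float64(23.4), 0.0125, np.float64(0.34))
```

Unloaded, the moments give about 21.7° (29° loaded; controls read 0 ± 1.5°). I need about 3° more, so one more push in the slot, slightly deeper.

Request:
apply_moves([
  [0.75,[0,0.03,-0.008],0],
  [0.75,[0,0.06,-0.008],0],
  [0.75,[0,0.09,-0.008],0],
  [0.75,[0,0.11,-0.008],0],
  [0.75,[0,0.12,-0.008],0],
])

```text
time_s: 29.72
ee_pos: [0.4804, -0.3037, 0.0413]
orientation: [0.704, -0.704, 0.065, -0.064]
ft_force: [0.7, 0.7, -2.2]
gripper_width: 0.0774
```

Request:
apply_moves([
  [0.75,[0,0.006,0],0],
  [0.75,[0,0.0115,0],0],
  [0.75,[0,0.0115,0.003],0],
  [0.75,[0,0.0115,0.006],0],
  [0.75,[0,0.0115,0.008],0],
], grip_force=40)

```text
time_s: 30.35
ee_pos: [0.4828, -0.2986, 0.0322]
orientation: [-0.703, 0.706, -0.064, 0.066]
ft_force: [-1.8, -14.5, -3.2]
gripper_width: 0.0778
```

Request:
apply_moves([
  [0.75,[0,0,0.001],0],
  [0.75,[0,0,0.002],0],
  [0.75,[0,0,0.003],0],
  [0.75,[0,0,0.003],0],
  [0.75,[0,0,0.003],0],
])

```text
time_s: 30.98
ee_pos: [0.4831, -0.2955, 0.032]
orientation: [-0.703, 0.705, -0.064, 0.066]
ft_force: [-1.1, -11.6, -2.3]
gripper_width: 0.0773
```

```bash
python3 look.py side q13 335 270 80 70 9; python3 - <<'E'
from mom import *
from rig import r
p=r.get_state()["ee_pos"]; print("d",(p[:2]-[.4774,-.3225])@[.181,.983],p[2])
im=cv2.imread("pics/q13.png"); g=im.max(2)[380:480,290:390]; y,x=np.unravel_index(cv2.GaussianBlur(g,(0,0),12).argmin(),g.shape); s=(x+290,y+380); print(s)
M,c=moments(im,s); print([solve("side",M/81,[.482,-.301,.07],-.182,sg) for sg in(.1,.3)])
E
```

```text
d 0.02752118384670029 0.03204454901830139
(np.int64(335), np.int64(420))
[(np.float64(32.2), np.float64(0.012958520979064126), np.float64(0.125)), (np.float64(31.8), np.float64(0.012753923724960071), np.float64(0.093))]
```

View pics/q13.png

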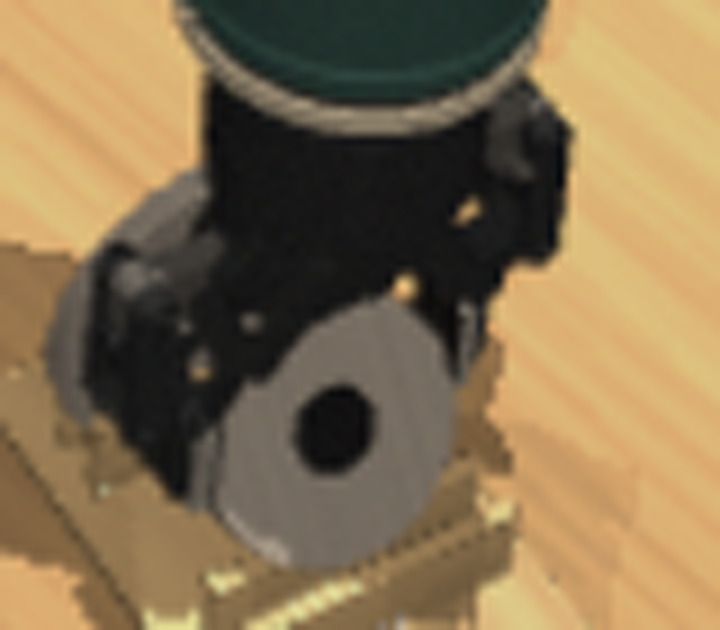

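Request:
apply_moves([
  [0.75,[0,-0.004,0],0],
  [0.75,[0,-0.015,0],0],
  [0.75,[0,-0.04,0],0],
  [0.75,[0,-0.08,0],0],
  [0.75,[0,-0.13,0],0],
], grip_force=50)

```text
time_s: 31.65
ee_pos: [0.4826, -0.2926, 0.1624]
orientation: [0.704, -0.704, 0.064, -0.064]
ft_force: [0.6, -0.2, -2.9]
gripper_width: 0.0776
```

Request:
apply_moves([
  [0.75,[0,0,0],0],
  [0.75,[0,0,0],0],
  [0.75,[0,-0.01,0],0],
  [0.75,[0,-0.01,0],0],
  [0.75,[0,-0.01,0],0],
], grip_force=60)

```text
time_s: 32.28
ee_pos: [0.4827, -0.293, 0.1706]
orientation: [-0.704, 0.704, -0.064, 0.064]
ft_force: [-0.5, 0.3, -3.3]
gripper_width: 0.0775
```

```bash
python3 look.py side q14 340 235 70 70 9; python3 - <<'E'
from mom import *
im=cv2.imread("pics/q14.png"); g=cv2.GaussianBlur(im,(0,0),1).max(2)
m=((g<70)).astype(np.uint8); n,l,st,ce=cv2.connectedComponentsWithStats(m)
for k in range(1,n):
    if 2500<st[k][4]<9000: 
        s=ce[k].astype(int); M,c=moments(im,s); print(s,[solve("side",M/81,[.482,-.3,.21],-.182,sg) for sg in(.1,.3)], [solve("side",M/81,[.493,-.245,.063],-.182,sg) for sg in(.1,.3)])
E
```

```text
[321 408] [(np.float64(28.7), np.float64(0.012975473014117021), np.float64(0.068)), (np.float64(28.3), np.float64(0.01279508683938952), np.float64(0.034))] [(np.float64(30.2), np.float64(0.014279944333361109), np.float64(0.058)), (np.float64(29.9), np.float64(0.014081399218039381), np.float64(0.088))]
[184 608] [(np.float64(-12.2), np.float64(0.0100251761447835), np.float64(0.937)), (np.float64(-16.3), np.float64(0.009806633818151396), np.float64(0.86))] [(np.float64(-8.7), np.float64(0.011112150675524797), np.float64(0.875)), (np.float64(-12.4), np.float64(0.010873178533932902), np.float64(0.82))]
```

View pics/q14.png

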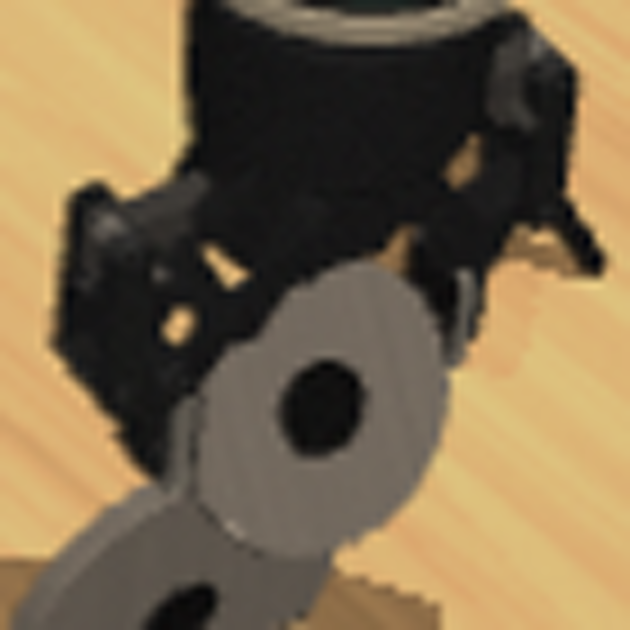

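After lifting, the tilt reads about 28.5 ± 1.5°. I'll go to the view spot by a detour away from the camera, and measure again from other views.

```bash
python3 -c "
from h import *
goto(.46,-.10,.165,np.radians(36));goto(.5847,.0155,.148,np.radians(36))"
```

```text
pos [ 0.4827 -0.2929  0.1706] head -10.43 F [-0.2 -0.4 -3.9] w 0.0772 t 32.325 q [-0.04  0.42  0.67  1.83 -0.31  1.    0.58]
 -> shift [-0.0572  0.0056  0.1856] spin -0.8104
pos [ 0.4827 -0.2929  0.1706] head -10.43 F [-0.2 -0.4 -3.9] w 0.0772 t 32.325 q [-0.04  0.42  0.67  1.83 -0.31  1.    0.58]
 -> shift [0.0445 0.0225 0.3218] spin -0.8104
```

Request:
apply_moves([
  [0.75,[-0.01,0,0.03],0],
  [0.75,[-0.025,0,0.075],0],
  [0.75,[-0.045,0,0.12],0],
  [0.75,[-0.055,0.003,0.165],0],
  [0.75,[-0.057,0.005,0.186],0],
], grip_force=60)

```text
time_s: 32.95
ee_pos: [0.4601, -0.0972, 0.1657]
orientation: [0.705, -0.704, 0.063, -0.063]
ft_force: [1.0, 0.2, -4.3]
gripper_width: 0.0773
```

```bash
cat > meas.py <<'E'
from mom import *
from rig import r,eyes
import sys
def run(tag,psi=None):
    s=r.get_state(); p=s["ee_pos"]; Mx=quat(s["orientation"]); psi=np.arctan2(Mx[1,0],Mx[0,0]); Y=np.array([-np.sin(psi),np.cos(psi),0])
    c0=p+[0,0,.0386]-.0056*Y - .0044*Y+np.array([0,0,.0021])
    im=eyes.snapshot("side"); u=proj("side",[c0])[0]; x0,y0=(u-35).astype(int)
    cr=cv2.resize(im[y0:y0+70,x0:x0+70],None,fx=9,fy=9,interpolation=cv2.INTER_CUBIC)[:,:,::-1].copy(); cv2.imwrite(f"pics/{tag}.png",cr)
    g=cv2.GaussianBlur(cr,(0,0),1).max(2); n,l,st,ce=cv2.connectedComponentsWithStats((g<70).astype(np.uint8))
    print(tag,"pos",p.round(4),"head",np.degrees(psi).round(2),"pred px",u.round(1),"t",s["time_s"])
    for k in range(1,n):
        if 2500<st[k][4]<9000 and np.linalg.norm(ce[k]-315)<120:
            q=ce[k].astype(int); M,c=moments(cr,q); px=np.array(c)/9+[x0,y0]+(.5/9-.5)
            print("  cap px",px.round(2),[solve("side",M/81,c0,psi,sg) for sg in(.1,.3)]); 
    return
if __name__=="__main__": run(sys.argv[1])
E
python3 meas.py m1; python3 meas.py m1b
```

```text
m1 pos [ 0.4601 -0.0972  0.1657] head -10.28 pred px [314.7 239. ] t 32.95
  cap px [314.39 239.99] [(np.float64(29.8), np.float64(0.012934223509021804), np.float64(0.137)), (np.float64(29.5), np.float64(0.012724819315011002), np.float64(0.156))]
m1b pos [ 0.4605 -0.0955  0.1654] head -10.2 pred px [314.4 238.7] t 33.0
  cap px [314.11 239.55] [(np.float64(28.0), np.float64(0.013038738239447333), np.float64(0.107)), (np.float64(27.7), np.float64(0.012830651446215023), np.float64(0.128))]
```

View pics/m1.png

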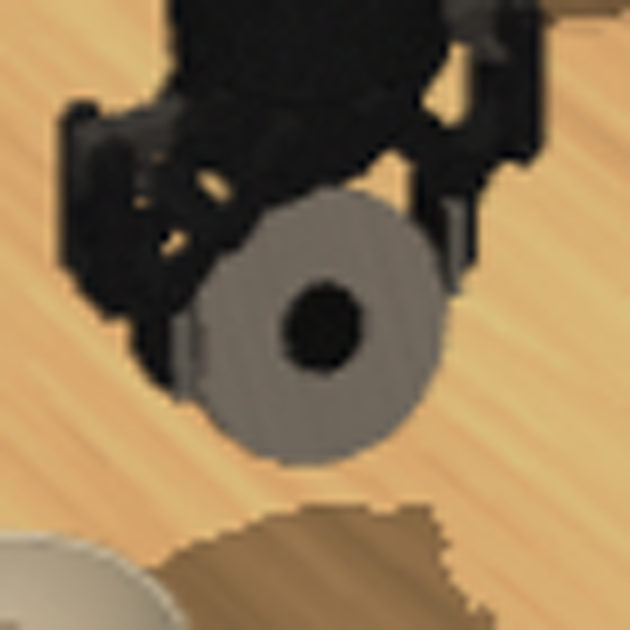

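```bash
cat > rimfit.py <<'E'
from tilt import *; from edge import rays
def rf(png,seed,x0,y0,c0,psi,angs,r=(62,190)):
    im=cv2.imread(f"pics/{png}.png"); q=rays(im,seed,np.radians(angs),*r)
    for x,y in q: cv2.circle(im,(int(x),int(y)),2,(0,0,255),-1)
    cv2.imwrite(f"pics/{png}e.png",im); px=q/9+[x0,y0]+(.5/9-.5)
    for pr in(.002,.005): fit("side",px,c0,psi,prior=pr)
E
python3 - <<'E'
from rimfit import *
p=np.array([.4601,-.0972,.1657]); psi=np.radians(-10.28); Y=np.array([-np.sin(psi),np.cos(psi),0])
rf("m1",(322,327),int(314.7-35),int(239-35),p+[0,0,.0386]-.0056*Y,psi,np.r_[-70:5:4,14:145:4])
E
```

```text
side tilt 35.3 +- 2.3 c [ 0.4563 -0.1007  0.203 ] dpsi -0.0 rms px 0.31
side tilt 34.6 +- 2.5 c [ 0.4576 -0.0992  0.2009] dpsi -0.0 rms px 0.31
```

View pics/m1e.png

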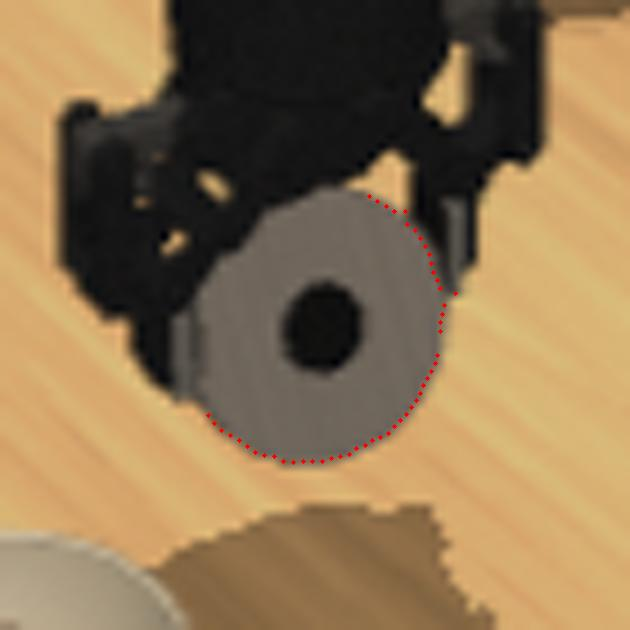

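```bash
cat > rim2.py <<'E'
from h import *
def rim(img,seed,angs,r0=70,r1=185):
    b=cv2.GaussianBlur(img,(0,0),1.5).astype(float); out=[]
    for a in np.radians(angs):
        d=np.array([np.cos(a),np.sin(a)]); rr=np.arange(r0,r1,.5); P=np.array(seed)+rr[:,None]*d
        v=np.array([cv2.getRectSubPix(b.astype(np.float32),(1,1),(float(x),float(y)))[0,0] for x,y in P])
        f=np.median(v[:40],0); D=np.linalg.norm(v-f,axis=1); k=np.where(D>30)[0]
        if not len(k): continue
        k=k[0]; j=slice(max(0,k-12),k+25); g=np.gradient(D); kk=np.argmax(g[j])+j.start; out.append(P[kk])
    return np.array(out)
def fit2(px,c0,psi,cam="side"):
    Z=np.array([0,0,1.]);X=np.array([np.cos(psi),np.sin(psi),0]);Y=np.array([-np.sin(psi),np.cos(psi),0]);t=np.linspace(0,2*np.pi,360,endpoint=False)
    def model(p):
        up=Z*np.cos(p[2])+Y*np.sin(p[2]); nr=-Y*np.cos(p[2])+Z*np.sin(p[2]); c=np.array(c0)+.005*nr
        return proj(cam,[c+p[3]*(X*np.cos(a)+up*np.sin(a)) for a in t])+p[:2]
    def res(p):
        m=model(p); d=((px[:,None]-m[None])**2).sum(2); i=d.argmin(1); tn=np.roll(m,-1,0)-np.roll(m,1,0); tn/=np.linalg.norm(tn,axis=1)[:,None]; e=px-m[i]
        return np.r_[(e[:,0]*tn[i,1]-e[:,1]*tn[i,0])]
    out=[]
    for fr in(True,False):
        f=least_squares(res if fr else (lambda q:res(np.r_[q,.04])),[0,0,.45]+([.04] if fr else []),loss="soft_l1",f_scale=.2,x_scale=[1,1,.1]+([.001] if fr else []))
        J=np.linalg.inv(f.jac.T@f.jac)*.09; print("tilt",np.degrees(f.x[2]).round(1),"+-",np.degrees(J[2,2]**.5).round(1),"off px",f.x[:2].round(2),"r",f.x[3:].round(4),"rms",np.sqrt((res(f.x if fr else np.r_[f.x,.04])**2).mean()).round(2))
E
python3 - <<'E'
from rim2 import *
def go(png,seed,x0,y0,p,psid,angs):
    psi=np.radians(psid); Y=np.array([-np.sin(psi),np.cos(psi),0]); im=cv2.imread(f"pics/{png}.png"); q=rim(im,seed,angs)
    for x,y in q: cv2.circle(im,(int(x),int(y)),2,(0,0,255),-1)
    cv2.imwrite(f"pics/{png}e.png",im); print(png); fit2(q/9+[x0,y0]+(.5/9-.5),np.array(p)+[0,0,.0386]-.0056*Y,psi)
go("m1",(322,327),279,204,[.4601,-.0972,.1657],-10.28,np.r_[-100:-12:4,12:140:4])
go("m1b",(322,327),279,203,[.4605,-.0955,.1654],-10.2,np.r_[-100:-12:4,12:140:4])
go("q14",(321,408),340,235,[.4827,-.293,.1706],-10.4,np.r_[-100:-12:4,12:90:4])
go("q12",(323,305),340,250,[.4821,-.2955,.1621],-10.4,np.r_[-100:-12:4,12:80:4])
E
```

```text
m1
tilt 26.9 +- 1.4 off px [-0.66  1.  ] r [0.0401] rms 0.26
tilt 27.1 +- 1.4 off px [-0.64  1.01] r [] rms 0.26
m1b
tilt 28.9 +- 1.8 off px [-0.66  0.88] r [0.0398] rms 0.4
tilt 28.7 +- 1.8 off px [-0.71  0.86] r [] rms 0.4
q14
tilt 25.2 +- 2.1 off px [-0.35  1.31] r [0.0393] rms 0.54
tilt 23.9 +- 1.2 off px [-0.57  1.44] r [] rms 0.55
q12
tilt 22.7 +- 2.3 off px [-0.34  1.  ] r [0.0386] rms 0.5
tilt 20.6 +- 1.0 off px [-0.79  1.29] r [] rms 0.5
```

View pics/m1e.png

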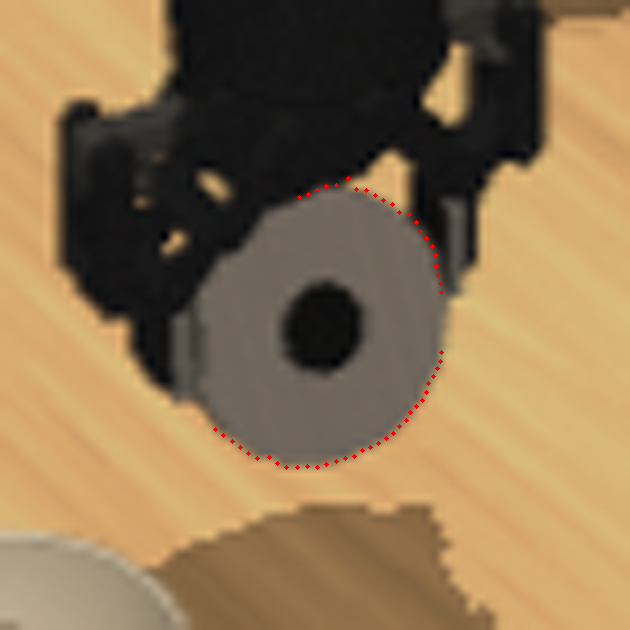

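Rim and cap fits together give 27–28°. At the view spot the side camera sees the disc nearly edge-on, which is a good independent check, so I'll go there.

```bash
python3 -c "
from h import *
goto(.5847,.0155,.148,np.radians(36))"
```

```text
pos [ 0.4605 -0.0973  0.1656] head -10.23 F [ 0.3 -0.2 -4.2] w 0.0776 t 33.05 q [-0.43  0.23  0.66  2.05 -0.18  0.91  0.14]
 -> shift [0.1022 0.0176 0.133 ] spin -0.8068
```

Request:
apply_moves([
  [0.75,[0.01,0,0.03],-0.16],
  [0.75,[0.03,0.003,0.07],-0.32],
  [0.75,[0.055,0.008,0.1],-0.48],
  [0.75,[0.08,0.013,0.125],-0.65],
  [0.75,[0.102,0.0175,0.133],-0.807],
])

```text
time_s: 33.67
ee_pos: [0.5858, 0.0135, 0.1477]
orientation: [0.672, -0.672, -0.219, 0.22]
ft_force: [-0.8, -0.5, -3.6]
gripper_width: 0.0775
```

Request:
apply_moves([
  [0.75,[0,0,0],0],
  [0.75,[0,0,0],0],
  [0.75,[0,0,0],0],
  [0.75,[0,0,0],0],
  [0.75,[0,0,0],0],
])

```text
time_s: 34.3
ee_pos: [0.5847, 0.0126, 0.1486]
orientation: [-0.673, 0.673, 0.217, -0.217]
ft_force: [0.3, 0.1, -3.7]
gripper_width: 0.0772
```

```bash
python3 -c "
from h import *
goto(.5847,.0155,.148,np.radians(36))"; python3 look.py side v1 285 130 120 100 6; python3 look.py top v1t 260 90 160 130 4
```

```text
pos [0.5847 0.0126 0.1486] head 35.8 F [ 0.3  0.1 -3.7] w 0.0772 t 34.3 q [-0.4   0.44  0.41  1.79 -0.21  0.96  0.73]
 -> shift [0.0017 0.0006 0.0023] spin -0.0035
```

View pics/v1.png

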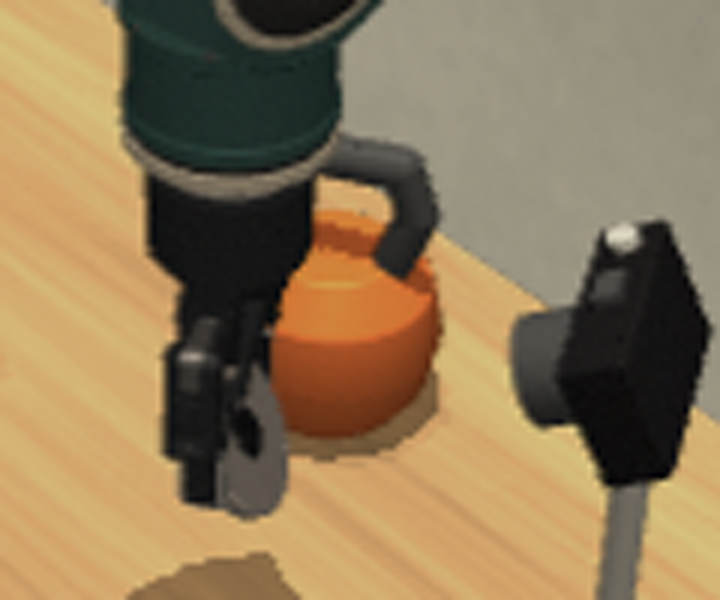

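View pics/v1t.png

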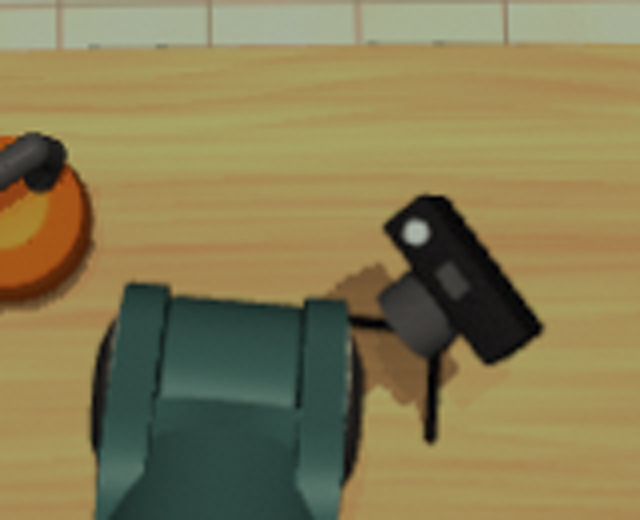

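The plate is at the view spot in front of the lens: cap at crop (247,432), barrel at (540,370). Next I'll overlay models with different tilts and refit the camera in this same picture.

```bash
python3 look.py side v2 305 180 45 45 1; python3 - <<'E'
from h import *
from rig import r
s=r.get_state(); p=s["ee_pos"]; Mx=quat(s["orientation"]); psi=np.arctan2(Mx[1,0],Mx[0,0])
Z=np.array([0,0,1.]);X=np.array([np.cos(psi),np.sin(psi),0]);Y=np.array([-np.sin(psi),np.cos(psi),0]);t=np.linspace(0,2*np.pi,100)
raw=cv2.imread("pics/v2.png"); outs=[]
for d in(22,25,28,31):
    th=np.radians(d); up=Z*np.cos(th)+Y*np.sin(th); nr=-Y*np.cos(th)+Z*np.sin(th)
    e=.012; c=p+[0,0,.0372+e]-e*up
    big=cv2.resize(raw,None,fx=8,fy=8,interpolation=cv2.INTER_CUBIC)
    # align on cap: shift so cap centre coincides
    cap=proj("side",[c+.005*nr])[0]
    g=cv2.cvtColor(raw,cv2.COLOR_BGR2GRAY)
    obs=np.array([285+247/6,130+432/6]); sh=obs-cap
    for rad,off,col in((.04,.005,(0,0,255)),(.0125,.005,(0,255,0))):
        q=(proj("side",[c+off*nr+rad*(X*np.cos(a)+up*np.sin(a)) for a in t])+sh-[305,180]+.5)*8; cv2.polylines(big,[q.astype(int).reshape(-1,1,2)],True,col,1)
    cv2.putText(big,str(d),(5,20),0,.6,(0,0,0),2); outs.append(big[60:,40:300]); print(d,cap.round(1),sh.round(2))
cv2.imwrite("pics/v2o.png",np.vstack([np.hstack(outs[:2]),np.hstack(outs[2:])])); print(np.hstack(outs[:2]).shape)
cv2.imwrite("pics/v2z.png",cv2.resize(raw,None,fx=12,fy=12,interpolation=cv2.INTER_CUBIC))
E
```

```text
22 [325.9 200.9] [0.29 1.13]
25 [326.  200.8] [0.12 1.23]
28 [326.2 200.7] [-0.03  1.35]
31 [326.3 200.5] [-0.18  1.47]
(300, 520, 3)
```

View pics/v2o.png

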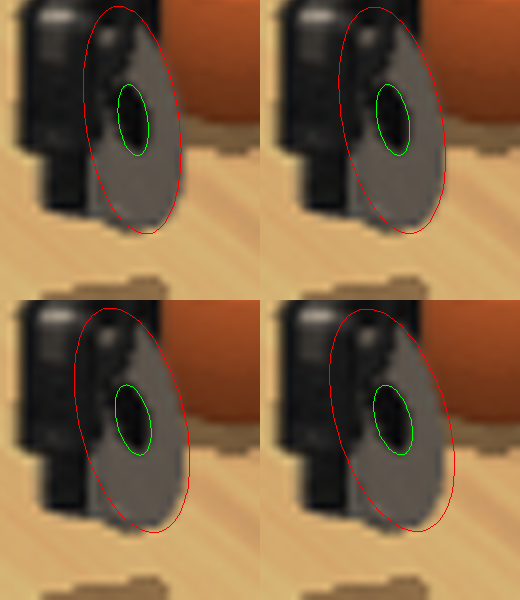

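View pics/v2z.png

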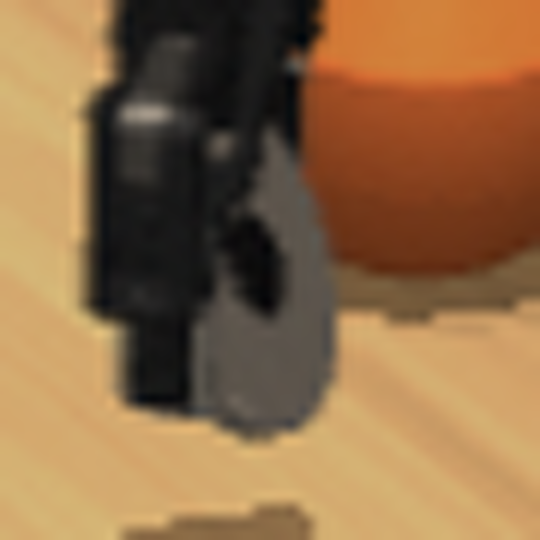

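```bash
python3 - <<'E'
from rim2 import *
from rig import r
s=r.get_state(); p=s["ee_pos"]; Mx=quat(s["orientation"]); psi=np.arctan2(Mx[1,0],Mx[0,0]);Y=np.array([-np.sin(psi),np.cos(psi),0])
raw=cv2.imread("pics/v2.png"); im=cv2.resize(raw,None,fx=12,fy=12,interpolation=cv2.INTER_CUBIC)
q=rim(im,(283,320),np.r_[-75:100:5],20,200) if False else None
b=cv2.GaussianBlur(im,(0,0),2).astype(float); pts=[]
seed=np.array([268,330.])
for a in np.radians(np.r_[-72:112:4]):
    d=np.array([np.cos(a),np.sin(a)]); rr=np.arange(20,200,.5); P=seed+rr[:,None]*d
    v=np.array([b[int(round(y)),int(round(x))] for x,y in P if 0<=x<540 and 0<=y<540]); sat=v[:,2]-v[:,0]  # R-B
    base=np.median(sat[:40]); k=np.where(sat-base>18)[0]
    if len(k):
        g=np.gradient(sat); j=slice(max(0,k[0]-10),k[0]+25); pts.append(P[np.argmax(g[j])+j.start])
pts=np.array(pts); z=im.copy()
for x,y in pts: cv2.circle(z,(int(x),int(y)),2,(0,0,255),-1)
cv2.imwrite("pics/v2e.png",z)
px=pts/12+[305,180]+(.5/12-.5)
fit2(px,p+[0,0,.0386]-.0056*Y,psi)
# with cap centre constraint, scan tilt
E
```

```text
tilt 36.9 +- 3.1 off px [-4.26 -1.35] r [0.0494] rms 0.22
tilt 28.3 +- 2.2 off px [-0.89  0.96] r [] rms 0.41
```

View pics/v2e.png

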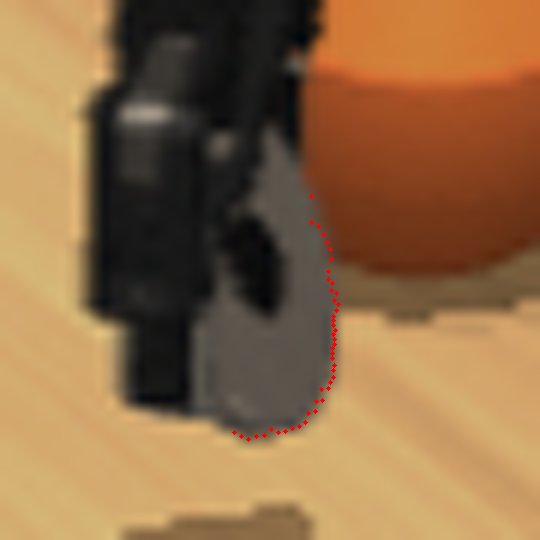

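The edge-on fit gives 28 ± 2°, the same as the others: about 3° over 25°. Before deciding on that, I'll refit the photo camera with a mask that includes the barrel.

```bash
cat > camfit.py <<'E'
from h import *
s25,c25=np.sin(np.radians(25)),np.cos(np.radians(25))
def camw(P): P=np.asarray(P,float); return np.c_[P[:,0]*c25+P[:,2]*s25,P[:,1],.25-P[:,0]*s25+P[:,2]*c25]
body=[(x,y,z) for x in(-.033,-.067) for y in(-.054,.054) for z in(-.033,.033)]
a=np.linspace(0,2*np.pi,32,endpoint=False); bar=[(x,.026*np.cos(t),.026*np.sin(t)) for x in(0,-.033) for t in a]
def ren(n,p,roi,sc=5,dz=0):
    x0,y0,x1,y1=roi; out=np.zeros(((y1-y0)*sc,(x1-x0)*sc),np.uint8)
    for P in(body,bar):
        q=cv2.convexHull(((proj(n,place(camw(P),p)+[0,0,dz])-[x0,y0]+.5)*sc-.5).astype(np.float32)); cv2.fillConvexPoly(out,q.round().astype(np.int32),1)
    return cv2.resize(out.astype(np.float32),(x1-x0,y1-y0),interpolation=cv2.INTER_AREA)
rois={"top":(345,130,402,187),"side":(362,160,412,216)}
def soft(n,f):
    x0,y0,x1,y1=rois[n]; im=cv2.imread(f)[y0:y1,x0:x1].astype(float); mx=im.max(2); sat=mx-im.min(2)
    m=((mx<112)&(sat<28)).astype(np.uint8); m[ (mx<55)]=1
    m=cv2.morphologyEx(m,cv2.MORPH_CLOSE,np.ones((3,3),np.uint8)); o=cv2.morphologyEx(m,cv2.MORPH_OPEN,np.ones((5,5),np.uint8)); return o.astype(np.float32)
if __name__=="__main__":
    M={"top":soft("top","pics/top0.png"),"side":soft("side","pics/side0.png")}
    for n in M: cv2.imwrite(f"pics/mask_{n}.png",np.hstack([cv2.resize(M[n]*255,None,fx=5,fy=5,interpolation=0)]))
    def cost(p,ns): return sum(np.abs(ren(n,p,rois[n])-M[n]).sum() for n in ns)
    for ns in(("top",),("side",),("top","side")):
        b=None
        for yaw in(122,126,130):
            p0=np.array([.668,-.099,np.radians(yaw)]); o=minimize(cost,p0,args=(ns,),method="Nelder-Mead",options=dict(initial_simplex=p0+np.array([[0,0,0],[.005,0,0],[0,.005,0],[0,0,.08]]),xatol=1e-4))
            if b is None or o.fun<b.fun: b=o
        print(ns,b.x[:2].round(4),np.degrees(b.x[2]).round(1),round(b.fun,1)); 
    outs=[]
    for n in M:
        e=np.dstack([M[n]*255,ren(n,b.x,rois[n])*255,M[n]*0]).astype(np.uint8); outs.append(cv2.resize(e,(400,400),interpolation=0))
    cv2.imwrite("pics/camfit.png",np.hstack(outs))
E
python3 camfit.py
```

```text
('top',) [ 0.6666 -0.1   ] 125.6 169.5
('side',) [ 0.6644 -0.1011] 126.9 118.7
('top', 'side') [ 0.6651 -0.1005] 126.8 293.4[ WARN:0@0.592] global loadsave.cpp:1063 imwrite_ Unsupported depth image for selected encoder is fallbacked to CV_8U.
```

View pics/camfit.png

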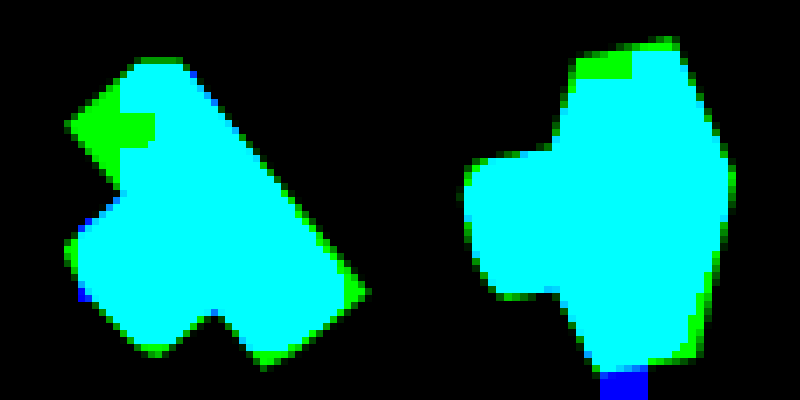

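The camera heading is about 126.2° and the lens about (0.668, -0.099). The side camera's bias of about 4 mm shows up the same way in the stand and the plate, so the geometry agrees. I'll make a final 2–3 mm trim. The 28 ± 1.2° tilt is within about 3° of square. Spring-back makes another pivot no more certain than that, so I'll keep it.

Request:
apply_moves([
  [0.75,[0.0005,0,0.001],-0.003],
  [0.75,[0.001,0,0.002],-0.005],
  [0.75,[0.0015,0.0005,0.0024],-0.007],
  [0.75,[0.0015,0.0005,0.0024],-0.007],
  [0.75,[0.0015,0.0005,0.0024],-0.007],
])

```text
time_s: 35.08
ee_pos: [0.5846, 0.0154, 0.1479]
orientation: [-0.672, 0.672, 0.22, -0.22]
ft_force: [0.2, -0.2, -4.1]
gripper_width: 0.0775
```

Request:
apply_moves([
  [0.75,[0,0,0],0],
  [0.75,[0,0,0],0],
  [0.75,[0,0,0],0],
  [0.75,[0,0,0],0],
  [0.75,[0,0,0],0],
])

```text
time_s: 35.7
ee_pos: [0.5847, 0.0154, 0.1479]
orientation: [-0.672, 0.672, 0.22, -0.22]
ft_force: [-0.3, 0.3, -3.0]
gripper_width: 0.0774
```

```bash
python3 -c "
from h import *
goto(.5844,.0153,.148,np.radians(36.2))
from rig import eyes,spotter
im=eyes.snapshot('side');cv2.imwrite('pics/f_side.png',im[:,:,::-1])
for q in('basket','small_plate','large_plate','tin'):
    print(q,[(np.round(d['position'],3).tolist(),round(d['confidence'],2)) for d in spotter.mark_of(q,'side')[:2]])
im=eyes.snapshot('top');cv2.imwrite('pics/f_top.png',im[:,:,::-1])
print(spotter.mark_of('pull_bar','top')[:1])
a=np.radians(67.4);print('bar home pred',.604-.148*np.cos(a),.449-.148*np.sin(a))
"
```

```text
pos [0.5847 0.0154 0.1479] head 36.21 F [-0.3  0.3 -3. ] w 0.0774 t 35.7 q [-0.4   0.44  0.41  1.79 -0.21  0.96  0.73]
 -> shift [-0.0003 -0.0001  0.0001] spin 0.0002
basket [([0.696, -0.139, -0.001], 0.75), ([0.603, 0.446, 0.003], 0.66)]
small_plate [([0.613, 0.498, 0.103], 0.64), ([0.588, 0.013, 0.188], 0.56)]
large_plate [([0.491, -0.243, 0.06], 0.57)]
tin []
[{'position': [0.5431, 0.3126, 0.0554], 'confidence': 0.83}]
bar home pred 0.5471242922463491 0.31236488786727884
```

View pics/f_side.png

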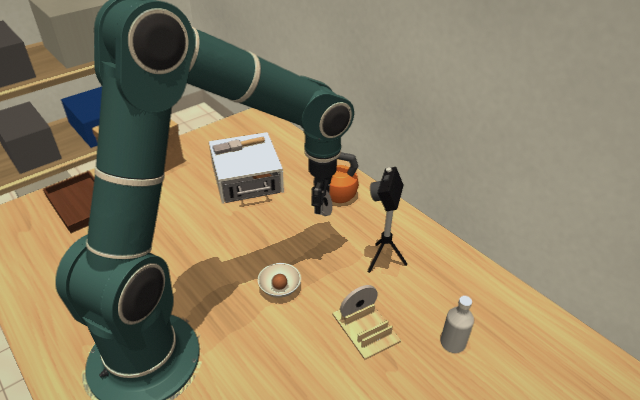

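View pics/f_top.png

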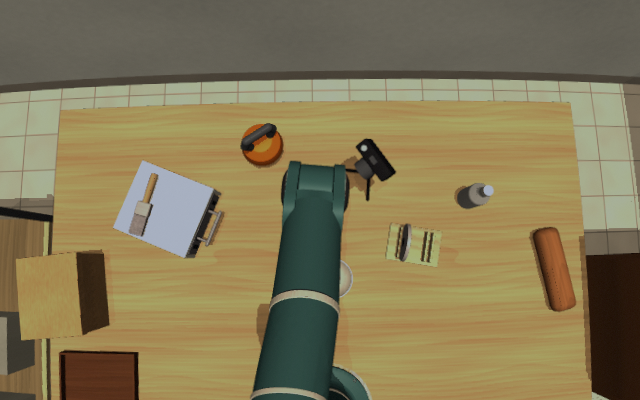

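The side view shows the basket front flush at (252,187), the plate held at (323,203) on the lens axis, and everything else where it was. The network puts the plate at (0.588, 0.013, 0.188), against a view spot of (0.588, 0.011, 0.187). Handing in.

```bash
python3 -c "
from rig import job,r
print(job.hand_in()); s=r.get_state(); print(s['time_s'],s['gripper_width'],s['ft_force'])"
```

```text
the job is handed in; nothing more can be done
None
the job is handed in; nothing more can be done
```

I pushed the basket fully home, then lifted the smaller plate out of its stand and held it at the view spot in front of the lens. I handed the job in at about 36 s of the 72 s allowed, with the plate still gripped.

- **Basket:** I pushed gently on the pull bar at about 4 N until the force rose to 12 N at the back stop. Its front is flush in both views, and the gripper stopped within about 1 mm of the calculated home position.
- **Plate position:** The trained network put the plate's centre at (0.588, 0.013, 0.188). The view spot I worked out is (0.588, 0.011, 0.187), so they agree to 2–3 mm. The camera's own position is only known to about 3 mm.
- **Squareness (not exact):** The tool could only point straight down, so I gripped the plate across its rim and tilted it against the stand's slot. Seven picture measurements average about 28°, ranging from 25° to 29.5°, against the 25° wanted. It is therefore probably about 3° too steep. I left it, because the plate springs back after each push and another try was no more certain. The sideways aim should be within about 1–1.5°.
- **Other things:** In the last pictures the large plate, dish, bottle, kettlebell, brush, tripod and camera look where they were. I could not see the basket's contents once it was home.

**Mismatch with the description:** the fingertips sit 32 mm behind the reported tool point when the gripper is open, not 11 mm ahead. My first push therefore passed over the bar without touching it. I then measured the offset with a light touch on the bare worktop, which reached 38 N, and used that value afterwards.

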